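# Set the self bar for dinner

## Task

Set the self bar for dinner: turn the stiff card in the ring binder over its rings so that it lies flat on the other side showing its other face, and stand every sauce bottle and jar upright in the steel caddy, one to a compartment, tall bottles in the back row (away from the arm, by the higher panel) and squat jars in the front row. When that is all done, set the holding timer by pressing its three keys down fully and letting each come up again, one at a time from left to right as the arm sees them (small key, small key, wide key). Leave the bowls, dishes and cutlery pot where they stand.

Things in the scene. Friction and masses are not known exactly. Their poses are not given: they have to be found in the camera images.
- binder: A6 ring binder fixed on the counter, lying open: black covers 166 x 248 mm, 31 mm high stacks of leaves on both halves. Origin on the counter under the middle of the spine; x runs along the spine, +y is its left half, -y its right half. Three steel rings 48 mm across stand at x = -52, 0, 52 mm; the card swings about their common axis, the line along x 34 mm up; the rings reach 60 mm up
- card (a joint): the stiff white card on the rings, 150 mm along the spine, 3 mm thick, reaching from 14 to 118 mm from the ring axis about which it turns. 0: flat on the right-hand (-y) stack; 1.57: upright; 3.14: flat on the left-hand (+y) stack. 60 g, swings with a light drag and falls to the side it leans to. Starts at 0
- card_tab (a point): grip point of the card's index tab, which sticks out of the card's free edge past the covers. Tab 38 mm wide (along the spine), 5 mm thick, from 118 to 160 mm from the ring axis. This point: 145 mm from the ring axis, 20 mm to the -x side of the binder's middle, 34 mm above the counter while the card lies flat. Gripped across its 38 mm width, it can pivot between the pads as the card swings
- caddy: steel condiment caddy fixed on the counter, 188 x 280 mm, origin at the centre of its underside, x from its front row to its back row. Six open square compartments, 88 mm inside, centred at x = -46 (front) and +46 mm (back), y = -92, 0 and +92 mm; floor 3 mm thick, walls 4 mm thick, 28 mm high, back panel (+x) 50 mm high. Empty at the start
- timer: grey holding timer fixed on the counter, 85 x 184 mm, 30 mm high, with a dark display block 55 mm high along its back (+x) edge; origin at the centre of its underside. Three white keys, 30 mm along x, in a row at x = -17 mm: y = +58 (left, 28 mm wide), +8 (middle, 28 mm wide), -50 mm (right, 50 mm wide)
- key_left_top (a point): centre of the top of the left key (28 mm wide), 40 mm above the counter when up; it is pressed straight down
- key_middle_top (a point): centre of the top of the middle key (28 mm wide), 40 mm above the counter when up; it is pressed straight down
- key_right_top (a point): centre of the top of the right key (50 mm wide), 40 mm above the counter when up; it is pressed straight down
- key_left (a joint): left spring key of the timer, joint value 0 up to 0.006 m fully down; springs back up when let go; about 1.5 N to start it, 5 N fully down
- key_middle (a joint): middle spring key of the timer, joint value 0 up to 0.006 m fully down; springs back up when let go; about 1.5 N to start it, 5 N fully down
- key_right (a joint): right spring key of the timer, joint value 0 up to 0.006 m fully down; springs back up when let go; about 1.5 N to start it, 5 N fully down
- bottle1_mid (a point): tall sauce squeeze bottle, white body with red nozzle, 122 mm tall overall, standing upright: straight round body 58 mm diameter from the foot up to 92 mm, then a narrowing shoulder and nozzle; part full, about 0.3 kg, most of the weight in the lowest 45 mm. This point is on its axis, half-way up (61 mm above its foot). Loose; may be absent
- bottle2_mid (a point): tall sauce squeeze bottle, white body with red nozzle, 122 mm tall overall, standing upright: straight round body 58 mm diameter from the foot up to 92 mm, then a narrowing shoulder and nozzle; part full, about 0.3 kg, most of the weight in the lowest 45 mm. This point is on its axis, half-way up (61 mm above its foot). Loose; may be absent
- jar1_mid (a point): squat amber sauce jar with a steel lid, 72 mm tall, standing upright: round glass 58 mm diameter, lid 59 mm diameter from 46 mm to 72 mm above the foot; about 0.25 kg. This point is on its axis, half-way up (36 mm above its foot). Loose; may be absent
- jar2_mid (a point): squat amber sauce jar with a steel lid, 72 mm tall, standing upright: round glass 58 mm diameter, lid 59 mm diameter from 46 mm to 72 mm above the foot; about 0.25 kg. This point is on its axis, half-way up (36 mm above its foot). Loose; may be absent
- jar3_mid (a point): squat amber sauce jar with a steel lid, 72 mm tall, standing upright: round glass 58 mm diameter, lid 59 mm diameter from 46 mm to 72 mm above the foot; about 0.25 kg. This point is on its axis, half-way up (36 mm above its foot). Loose; may be absent
- bowls: bystander: loose stack of black bowls, 116 mm across and 105 mm high; origin under its centre
- dishes: bystander: loose stack of small black dishes, 84 mm across and 82 mm high; origin under its centre
- cutlery: bystander: loose steel pot of cutlery, 84 mm across, 120 mm high, 177 mm with the cutlery; origin under its centre
There are look-alikes about, which are no part of the job. Leave any orange look-alike of the part that bears bottle1_mid alone. Leave any turquoise look-alike of the part that bears jar3_mid alone.

How it is judged (in metres and radians):
On the way, in this order (a step that is already met when the one before it is completed fails the run):
1. the card lies turned over on the left, and every bottle and jar stands let go in its row of the caddy (in any order) (value of joint card above 3 rad and x of bottle1_mid in the frame of caddy between 0.012 and 0.08 m and y of bottle1_mid in the frame of caddy between -0.125 and 0.125 m and z of each of bottle1_mid, bottle2_mid in the frame of caddy below 0.07 m and angle between each of bottle1_mid, bottle2_mid, jar1_mid, jar2_mid, jar3_mid's own z axis and vertical below 0.15 rad and x of bottle2_mid in the frame of caddy between 0.012 and 0.08 m and y of bottle2_mid in the frame of caddy between -0.125 and 0.125 m and x of jar1_mid in the frame of caddy between -0.08 and -0.012 m and y of jar1_mid in the frame of caddy between -0.125 and 0.125 m and z of each of jar1_mid, jar2_mid, jar3_mid in the frame of caddy below 0.045 m and x of jar2_mid in the frame of caddy between -0.08 and -0.012 m and y of jar2_mid in the frame of caddy between -0.125 and 0.125 m and x of jar3_mid in the frame of caddy between -0.08 and -0.012 m and y of jar3_mid in the frame of caddy between -0.125 and 0.125 m and contact force between the fingers and bottle1 below 0.1 N and contact force between the fingers and bottle2 below 0.1 N and contact force between the fingers and jar1 below 0.1 N and contact force between the fingers and jar2 below 0.1 N and contact force between the fingers and jar3 below 0.1 N), for 0.2 s.
2. the left key is pressed down (value of joint key_left above 0.0035 m), for 0.05 s.
3. then, the left key up again, the middle key is pressed down (value of joint key_middle above 0.0035 m and value of joint key_left below 0.0015 m), for 0.05 s.
4. then, the middle key up again, the right key is pressed down (value of joint key_right above 0.0035 m and value of joint key_middle below 0.0015 m), for 0.05 s.
At the end, for the whole second after the job is handed in: The card lies on the left stack (joint above 3.0 rad); each bottle present stands upright (within 0.15 rad) on the floor of a back-row compartment and each jar present on the floor of a front-row compartment, at rest; all three keys are up (under 1.5 mm) (value of joint card above 3 rad and x of bottle1_mid in the frame of caddy between 0.012 and 0.08 m and y of bottle1_mid in the frame of caddy between -0.125 and 0.125 m and z of each of bottle1_mid, bottle2_mid in the frame of caddy below 0.07 m and angle between each of bottle1_mid, bottle2_mid, jar1_mid, jar2_mid, jar3_mid's own z axis and vertical below 0.15 rad and x of bottle2_mid in the frame of caddy between 0.012 and 0.08 m and y of bottle2_mid in the frame of caddy between -0.125 and 0.125 m and x of jar1_mid in the frame of caddy between -0.08 and -0.012 m and y of jar1_mid in the frame of caddy between -0.125 and 0.125 m and z of each of jar1_mid, jar2_mid, jar3_mid in the frame of caddy below 0.045 m and x of jar2_mid in the frame of caddy between -0.08 and -0.012 m and y of jar2_mid in the frame of caddy between -0.125 and 0.125 m and x of jar3_mid in the frame of caddy between -0.08 and -0.012 m and y of jar3_mid in the frame of caddy between -0.125 and 0.125 m and value of joint each of key_left, key_middle, key_right below 0.0015 m and linear speed of each of bottle1, bottle2, jar1, jar2, jar3 below 0.03 m/s); the robot touches nothing.
It fails at once if two keys are pressed at the same time (value of joint each of key_left, key_middle above 0.0025 m or value of joint each of key_middle, key_right above 0.0025 m or value of joint each of key_left, key_right above 0.0025 m).
It fails at once if a key is pressed while the card is not yet turned (value of joint card below 2.6 rad and value of joint any of key_left, key_middle, key_right above 0.0035 m).
It fails at once if a bystander (bowls, dishes or cutlery pot) is moved more than 30 mm or tipped (distance of any of bowls, dishes, cutlery from where it was at the start of the episode above 0.03 m or angle between any of bowls, dishes, cutlery's own z axis and vertical above 0.4 rad).
Of bottle1, bottle2, jar1, jar2, jar3 only 3 to 5 are there at a start; the rules pass over those that are not, and their reading is None.
At some moment in a run one of bottle1, bottle2, jar1, jar2, jar3 may be knocked a few centimetres aside while the robot is not near it.
It also fails if it takes over 210 s, if anything falls off the work surface, if the arm or the gripper's body presses on something with over 40 N, if the wrist force passes 120 N, or if a joint passes its speed limit or range.

## Robot

A 7-joint arm with a two-finger parallel gripper is mounted at the origin on the work surface. World frame = base frame: x ahead of the robot, y to its left, z up, the work surface at z = 0. Lengths are in mm, angles in rad, forces in N, time in s.
With the tool pointing down it reaches from about 425 to 875 mm from the base axis. Payload 4.7 kg.
Tool frame: the origin (TCP) lies at the very end of the fingers, on their centre line; the grasp point (between the pads) lies env.grip_depth behind it (env.grip_depth is the distance from the TCP to the grasp point, in mm); y points along the fingers, z is the direction in which the jaws open and shut, and the axes are right-handed (so a half turn about y gives the same grasp; the last joint's range is limited). The gripper opens to 85 mm and grips with 20 to 120 N. Pads are 22 mm wide; open, the fingers measure 114 mm over their backs; the gripper's body (76 mm by 85 mm) begins 54 mm behind the grasp point. The pads swing forward as they close: fully open they stand 13 mm farther back than shut.
Start: joints at [1.154, 0.321, -0.07, 1.45, 0.023, 1.371, -0.057], TCP at [271.422, -590.642, 201.549] pointing down, gripper open.
Joint ranges: [-2.86, 2.86], [-0.3, 2.09], [-1.38, 1.24], [0.06, 2.45], [-1.56, 4.7], [0.09, 2.05], [-2.69, 2.69]. Speed limits (rad/s): [2.57, 2.57, 3.14, 3.14, 3.14, 3.14, 3.14].

## Interface

Orientations are given as a unit quaternion [w, x, y, z].
In Python, from cell import env gives the robot as it stands. The module is installed in compiled form; this text tells all that it offers.
- The arm moves only by the tool jog_arm, never from a script. Its argument "increments" is a list of rows, each a list of 7 numbers: the turn, a rotation vector about the world's x, y, z in degrees, then the shift along the world's x, y, z in mm, then the finger opening in mm, from 0 to 85.4. A call has 1 to 12 rows; each row is the pose to reach, as a shift and turn from the pose commanded when the call began; what a row does not reach only later rows make up. A row lasts 1/8 s, in which the tool goes at most 62.5 mm and 10.7 degrees, less where a joint would pass 70% of its speed; a pose out of reach is approached as far as the arm can. A call with a gripper value outside its range is refused whole. The fingers move at their own pace and stop on an object; the grip force is fixed at half the most. Time passes only in rows, so rows that repeat a pose let the fingers close. It gives the time, the measured TCP pose, the force and the opening at its end, in the units of the state.
- env.read_state(): the state, without advancing time (a new reading comes with each control period).
- env.camera(name): name is "scene" or "side" or "wrist"; returns (picture, depth): 420x560x3 uint8, red, green, blue; 420x560 float32, mm along the optical axis (not along the pixel's ray), 0 where there is no reading.
- env.get_calibration(name): a dict with "fx", "fy", "cx", "cy" (pixels), "D" ([k1, k2, p1, p2, k3] as OpenCV has them; the pictures are not rectified), "T" (4x4, takes a point from camera to world coordinates). Camera axes: x right, y down, z forward; pixel columns grow to the right and rows downward; lengths in mm; the calibration is good to about 2 mm. A picture is of the moment at which its call begins: read the wrist's pose just before it. get_calibration takes no time and is no camera call; for the wrist camera it gives the pose at the moment of the call.
- env.sign_off(): hands the job in, once; it reports no verdict.
The state is a dict: "t": time; "qpos": joint angles; "qd": joint speeds; "effort": joint torques, N m; "position": TCP position; "ee_rot": TCP orientation; "wrist_force": force on the tool from outside, world axes, zero at the start; "moment": the same for the moment, N m; "finger_gap": finger opening in mm.
Only numpy, scipy, OpenCV 4.12 (cv2) and the standard library are available. Lean on these libraries where they do the work, as an engineer would, in place of code of your own. Each camera call takes 0.05 s, during which the arm holds its last target.

## Working session

There is one attempt and no reset: what is moved stays moved. The work goes in short steps, Python scripts to look and compute and a tool call to move; the robot and the scene stay as the last step left them, time stands still between calls to the robot, and variables do not carry over. Pictures are saved under pics/ and viewed, and the job is handed in when it is done.

Besides the shell and the picture viewer there is one more tool, called after "Request:" in YAML: its name, and indented under it one key for each argument. jog_arm: Moves the arm, as the interface text tells. Its arguments: {"type":"object","properties":{"increments":{"type":"array","items":{"type":"array","items":{"type":"number"}}}},"required":["increments"]}

```bash
mkdir -p pics; ls
cat > h.py <<'E'
import numpy as np, cv2, sys
from cell import env
def snap(name,fn):
    c=env.get_calibration(name); p,d=env.camera(name)
    cv2.imwrite('pics/'+fn+'.png',p[:,:,::-1]); np.savez('pics/'+fn+'.npz',p=p,d=d,T=np.array(c['T']),K=np.array([c['fx'],c['fy'],c['cx'],c['cy']]),D=np.array(c['D']))
    return p,d,c
def load(fn):
    return np.load('pics/'+fn+'.npz')
def cloud(fn):
    z=load(fn); d=z['d']; h,w=d.shape
    fx,fy,cx,cy=z['K']; K=np.array([[fx,0,cx],[0,fy,cy],[0,0,1]])
    uv=np.stack(np.meshgrid(np.arange(w),np.arange(h)),-1).reshape(-1,1,2).astype(np.float64)
    n=cv2.undistortPoints(uv,K,z['D']).reshape(h,w,2)
    P=np.dstack([n[...,0]*d,n[...,1]*d,d])
    W=P@z['T'][:3,:3].T+z['T'][:3,3]
    W[d<=0]=np.nan
    return W,z['p']
def proj(fn,pts):
    z=load(fn); fx,fy,cx,cy=z['K']; K=np.array([[fx,0,cx],[0,fy,cy],[0,0,1]])
    Ti=np.linalg.inv(z['T']); r=cv2.Rodrigues(Ti[:3,:3])[0]
    return cv2.projectPoints(np.array(pts,float).reshape(-1,1,3),r,Ti[:3,3],K,z['D'])[0].reshape(-1,2)
E
python3 - <<'E'
from h import *
s=env.read_state(); print({k:np.round(v,3).tolist() for k,v in s.items()}, env.grip_depth)
for n in ['scene','side','wrist']:
    p,d,c=snap(n,n+'0'); print(n,np.round(c['T'],3).tolist(),c['fx'],c['D'])
E
```

```text
pics
{'t': 0.0, 'qpos': [1.154, 0.322, -0.07, 1.452, 0.023, 1.371, -0.057], 'qd': [-0.002, -0.001, -0.001, 0.001, -0.001, -0.001, 0.001], 'effort': [0.001, -49.358, -0.381, -31.433, 0.013, 0.011, 0.0], 'position': [271.131, -590.084, 200.426], 'ee_rot': [0.151, -0.151, 0.691, -0.69], 'wrist_force': [-0.63, -0.408, 0.798], 'moment': [-0.036, 0.044, -0.041], 'finger_gap': 85.311} 18.700000000000003
scene [[0.803, 0.472, -0.363, 1056.853], [0.596, -0.619, 0.512, -789.579], [0.017, -0.628, -0.778, 1184.001], [0.0, 0.0, 0.0, 1.0]] 503.99134223435044 [-0.16904843  0.          0.          0.          0.        ]
side [[-0.983, -0.122, 0.138, 369.007], [-0.184, 0.696, -0.694, 808.63], [-0.011, -0.707, -0.707, 977.921], [0.0, 0.0, 0.0, 1.0]] 438.1796222757844 [-0.08877817  0.          0.          0.          0.        ]
wrist [[0.419, -0.861, -0.289, 344.567], [-0.908, -0.397, -0.132, -555.908], [-0.001, 0.317, -0.948, 371.423], [0.0, 0.0, 0.0, 1.0]] 331.457991776558 [-0.00894101  0.          0.          0.          0.        ]
```

View pics/scene0.png

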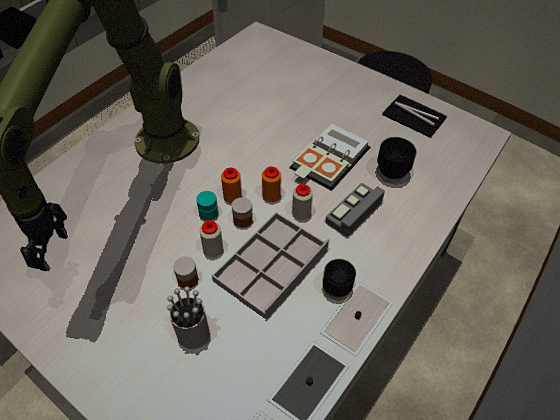

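View pics/side0.png

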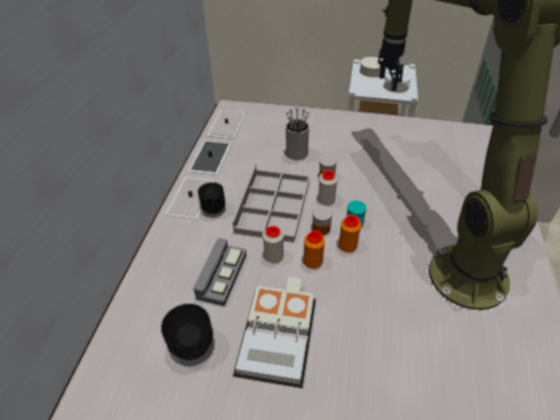

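View pics/wrist0.png

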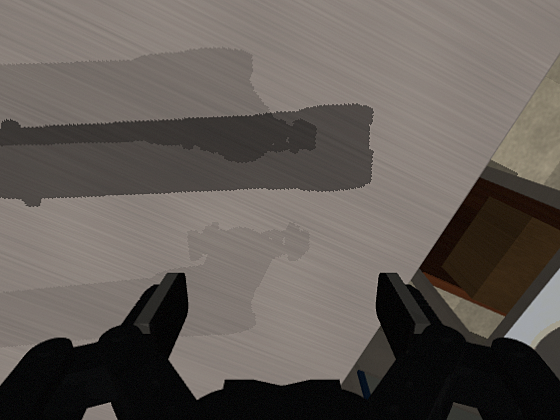

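The scene view shows white bottles at (302,202) and (210,238), and amber jars at (242,212) and (185,271). The look-alikes are orange at (231,185) and (271,184), and turquoise at (207,205). The binder is at (330,155), timer (355,208), caddy (270,262), cutlery (190,322), dishes (339,278), bowls (396,155).

Run:
```python
from h import *
# top-down colour maps, 2mm/px ; x 250..950 up, y 500..-700
def topdown(fns,fn,res=2,x0=250,x1=1000,y0=-600,y1=500,zmax=260):
    H=int((x1-x0)/res);Wd=int((y1-y0)/res)
    im=np.zeros((H,Wd,3),np.uint8);hz=np.full((H,Wd),-1e9)
    for f in fns:
        W,p=cloud(f);m=np.isfinite(W[...,0])&(W[...,2]<zmax)&(W[...,2]>-20)
        Q=W[m];C=p[m]
        r=((x1-Q[:,0])/res).astype(int);c=((y1-Q[:,1])/res).astype(int)
        ok=(r>=0)&(r<H)&(c>=0)&(c<Wd)
        for a,b,z,cc in zip(r[ok],c[ok],Q[ok,2],C[ok]):
            if z>hz[a,b]: 
                hz[a,b]=z; im[a,b]=cc[::-1]
    cv2.imwrite('pics/'+fn+'.png',im)
topdown(['scene0'],'td_scene'); topdown(['side0'],'td_side')
W,p=cloud('scene0'); 
for n,(u,v) in dict(b_a=(303,187),b_b=(210,226),j_a=(242,204),j_b=(185,264),turq=(207,197),or1=(230,172),or2=(271,170),bowls=(396,145),dish=(339,266)).items():
    print(n,np.round(np.nanmedian(W[v-1:v+2,u-1:u+2].reshape(-1,3),0)))
```

```text
b_a [555.  18. 121.]
b_b [ 434. -242.  113.]
j_a [ 431. -106.   72.]
j_b [ 441. -355.   72.]
turq [ 333. -147.   72.]
or1 [351. -61. 114.]
or2 [440.  19. 117.]
bowls [669. 376.  81.]
dish [ 765. -112.   65.]
```

View pics/td_scene.png

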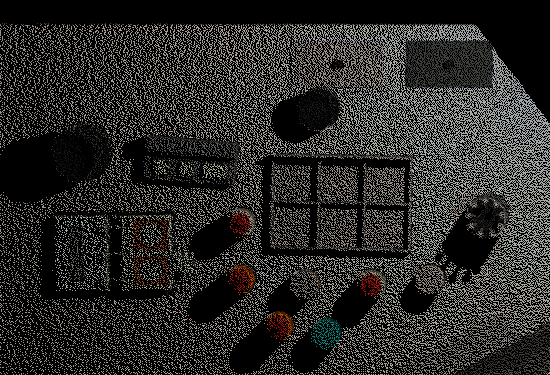

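View pics/td_side.png

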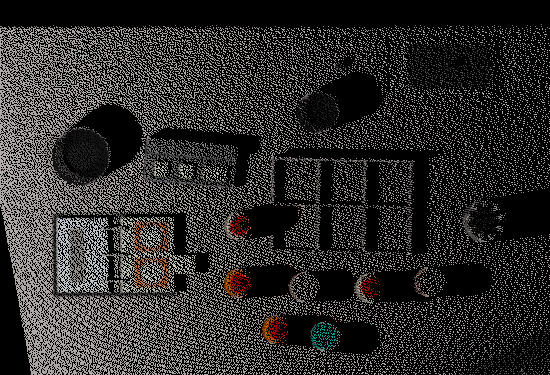

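```bash
cat >> h.py <<'E'
from scipy.optimize import least_squares
def fitcyl(fns,c0,R,z0,z1,rr=48):
    out={}
    for f in fns:
        W,p=cloud(f);Q=W[np.isfinite(W[...,0])]
        m=(np.hypot(Q[:,0]-c0[0],Q[:,1]-c0[1])<rr)&(Q[:,2]>z0)&(Q[:,2]<z1);Q=Q[m]
        if len(Q)<15: continue
        r=least_squares(lambda c:np.hypot(Q[:,0]-c[0],Q[:,1]-c[1])-R,c0,loss='soft_l1',f_scale=2)
        out[f]=(np.round(r.x,1).tolist(),len(Q),round(float(np.median(np.abs(r.fun))),1))
    return out
E
python3 - <<'E'
from h import *
f=['scene0','side0']
for n,c,R,z0,z1 in [('bA',(520,20),29,15,88),('bB',(430,-240),29,15,88),('jA',(430,-105),29,15,66),('jB',(440,-355),29,15,66),('or2',(435,22),29,15,88),('cut',(560,-470),42,20,110)]:
    print(n,fitcyl(f,c,R,z0,z1))
def rect(f,x,y,z):
    W,p=cloud(f);Q=W[np.isfinite(W[...,0])]
    m=(Q[:,0]>x[0])&(Q[:,0]<x[1])&(Q[:,1]>y[0])&(Q[:,1]<y[1])&(Q[:,2]>z[0])&(Q[:,2]<z[1])
    Q=Q[m].astype(np.float32);r=cv2.minAreaRect(Q[:,:2]);print(f,[np.round(a,1) for a in r],len(Q),np.round(np.median(Q[:,2]),1))
for ff in f:
    print('caddy');rect(ff,(470,710),(-340,-10),(20,36))
    print('caddy panel');rect(ff,(650,710),(-340,-10),(40,60))
    print('binder');rect(ff,(380,600),(100,420),(22,38));rect(ff,(380,600),(250,420),(22,38))
    print('rings');rect(ff,(380,600),(230,310),(48,65))
    print('timer');rect(ff,(600,760),(10,240),(24,45))
    print('block');rect(ff,(600,780),(10,240),(48,62))
    print('tab');rect(ff,(440,510),(80,145),(25,45))
E
```

```text
bA {'scene0': ([551.7, 22.3], 110, 0.9), 'side0': ([548.2, 19.1], 289, 0.8)}
bB {'scene0': ([429.0, -241.1], 322, 0.8), 'side0': ([424.2, -242.9], 315, 1.1)}
jA {'scene0': ([430.5, -108.1], 221, 1.0), 'side0': ([425.7, -110.2], 225, 1.0)}
jB {'scene0': ([439.3, -359.0], 215, 0.8), 'side0': ([435.7, -361.2], 116, 1.3)}
or2 {'scene0': ([438.7, 22.0], 300, 1.0), 'side0': ([433.7, 19.5], 352, 0.7)}
cut {'scene0': ([563.1, -470.1], 543, 0.6), 'side0': ([558.7, -472.6], 482, 1.4)}
caddyTraceback (most recent call last):
  File "<stdin>", line 10, in <module>
  File "<stdin>", line 8, in rect
cv2.error: OpenCV(4.12.0) /io/opencv/modules/imgproc/src/convhull.cpp:143: error: (-215:Assertion failed) total >= 0 && (depth == CV_32F || depth == CV_32S) in function 'convexHull'
```

Run:
```python
from h import *
f=['scene0','side0']
def rect(f,x,y,z):
    W,p=cloud(f);Q=W[np.isfinite(W[...,0])]
    m=(Q[:,0]>x[0])&(Q[:,0]<x[1])&(Q[:,1]>y[0])&(Q[:,1]<y[1])&(Q[:,2]>z[0])&(Q[:,2]<z[1])
    Q=np.ascontiguousarray(Q[m].astype(np.float32))
    if len(Q)<3: print(f,'none');return
    r=cv2.minAreaRect(np.ascontiguousarray(Q[:,:2]));print(f,[np.round(a,1) for a in r],len(Q),np.round(np.median(Q[:,2]),1))
for ff in f:
    print('caddy');rect(ff,(470,710),(-340,-10),(20,36))
    print('caddy panel');rect(ff,(650,710),(-340,-10),(40,60))
    print('binder');rect(ff,(380,600),(140,420),(22,38));rect(ff,(380,600),(300,420),(22,38))
    print('rings');rect(ff,(380,600),(230,310),(48,65))
    print('timer');rect(ff,(600,760),(10,240),(36,45))
    print('block');rect(ff,(600,780),(10,240),(48,62))
    print('tab');rect(ff,(440,510),(80,145),(25,45))
```

```text
caddy
scene0 [array([ 594.8, -168. ]), array([312.5, 191.6]), np.float64(88.5)] 1190 26.0
caddy panel
scene0 [array([ 687.3, -184.8]), array([281.2,   8.2]), np.float64(88.6)] 288 50.5
binder
scene0 [array([494.2, 268.4]), array([152.2, 255.4]), np.float64(0.7)] 1948 33.1
scene0 [array([494.2, 347.9]), array([150.5,  95.7]), np.float64(0.1)] 779 31.7
rings
scene0 [array([494.1, 270.8]), array([ 45.4, 110.1]), np.float64(88.9)] 39 55.1
timer
scene0 [array([683. , 113.3]), array([180.8,  76.2]), np.float64(84.9)] 314 39.6
block
scene0 [array([705.1, 115.3]), array([189.2,  33.6]), np.float64(85.3)] 525 54.2
tab
scene0 [array([477.2, 126.5]), array([34.6, 41.4]), np.float64(86.4)] 103 36.0
caddy
side0 [array([ 587.7, -182.8]), array([286. , 188.6]), np.float64(88.2)] 790 25.7
caddy panel
side0 [array([ 680.5, -183.9]), array([284.2,   7.6]), np.float64(88.7)] 155 50.0
binder
side0 [array([490.3, 264.2]), array([151.1, 247.1]), np.float64(0.6)] 4527 32.6
side0 [array([489.6, 343.9]), array([150.1,  87.6]), np.float64(0.0)] 2267 31.2
rings
side0 [array([490.1, 271.2]), array([108.3,  42.5]), np.float64(0.3)] 81 56.3
timer
side0 [array([668.1, 125.7]), array([182. ,  69.5]), np.float64(75.9)] 442 39.9
block
side0 [array([700.3, 116.3]), array([184.6,  33.9]), np.float64(85.1)] 643 54.6
tab
side0 [array([471. , 126.9]), array([37.6, 35.7]), np.float64(0.1)] 160 37.5
```

Request:
jog_arm:
  increments:
    - [0, 0, 0, 0, 60, 60, 80]
    - [0, 0, 0, 0, 120, 120, 80]
    - [0, 0, 0, 25, 180, 170, 80]
    - [0, 0, 0, 60, 240, 200, 80]
    - [0, 0, 0, 95, 290, 200, 80]
    - [0, 0, 0, 130, 340, 200, 80]
    - [0, 0, 0, 160, 390, 200, 80]
    - [0, 0, 0, 180, 440, 200, 80]
    - [0, 0, 0, 180, 440, 200, 80]

```text
t: 1.27
position: [452.2, -147.8, 401.7]
ee_rot: [-0.152, 0.152, -0.69, 0.691]
wrist_force: [-0.3, 0.1, -1.0]
finger_gap: 79.9
```

Run:
```python
from h import *
from scipy.spatial.transform import Rotation as R
s=env.read_state();q=s['ee_rot'];r=R.from_quat([q[1],q[2],q[3],q[0]]).as_matrix();print(np.round(r,3),s['position'])
snap('wrist','wrist1')
W,p=cloud('wrist1');print(np.nanmin(W.reshape(-1,3),0),np.nanmax(W.reshape(-1,3),0))
f=['wrist1']
for n,c,R_,z0,z1 in [('bA',(550,20),29,15,88),('bB',(427,-242),29,15,88),('jA',(428,-109),29,15,66),('jB',(437,-360),29,15,66),('or2',(435,22),29,15,88)]:
    print(n,fitcyl(f,c,R_,z0,z1))
```

```text
[[-0.908  0.     0.42 ]
 [-0.42  -0.    -0.908]
 [-0.    -1.     0.   ]] [ 452.21130313 -147.79194161  401.68963244]
[-1337.51300539 -1828.79566078  -761.27710256] [829.40510013 637.29638008 523.30120433]
bA {'wrist1': ([550.0, 19.9], 390, 0.2)}
bB {'wrist1': ([426.6, -243.1], 371, 0.2)}
jA {'wrist1': ([427.9, -110.4], 117, 0.2)}
jB {'wrist1': ([438.8, -361.6], 396, 0.3)}
or2 {'wrist1': ([435.6, 20.0], 434, 0.2)}
```

View pics/wrist1.png

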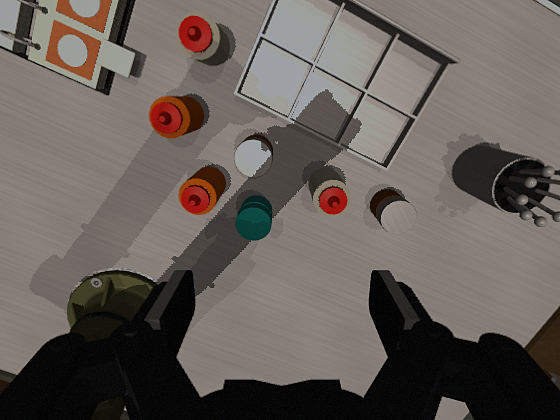

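Run:
```python
from h import *
def rect(f,x,y,z):
    W,p=cloud(f);Q=W[np.isfinite(W[...,0])]
    m=(Q[:,0]>x[0])&(Q[:,0]<x[1])&(Q[:,1]>y[0])&(Q[:,1]<y[1])&(Q[:,2]>z[0])&(Q[:,2]<z[1])
    Q=np.ascontiguousarray(Q[m].astype(np.float32))
    r=cv2.minAreaRect(np.ascontiguousarray(Q[:,:2]));print([np.round(a,1) for a in r],len(Q),np.round(np.median(Q[:,2]),1))
f='wrist1'
rect(f,(470,710),(-340,-12),(25,32))
rect(f,(650,710),(-340,-10),(46,54))
rect(f,(440,520),(90,144),(25,45))
print(np.round(env.read_state()['qpos'],2))
im=cv2.imread('pics/wrist1.png');cv2.imwrite('pics/crop1.png',cv2.resize(im[0:240,60:440],(760,480)))
```

```text
[array([ 589.8, -184.3]), array([281.3, 184.7]), np.float64(88.8)] 2312 26.7
[array([ 681.9, -234.6]), array([181.3,   7. ]), np.float64(88.6)] 613 51.2
[array([472.6, 126.5]), array([38.3, 35.1]), np.float64(0.3)] 660 35.0
[ 0.77 -0.06 -0.49  1.48 -0.03  1.72 -0.85]
```

View pics/crop1.png

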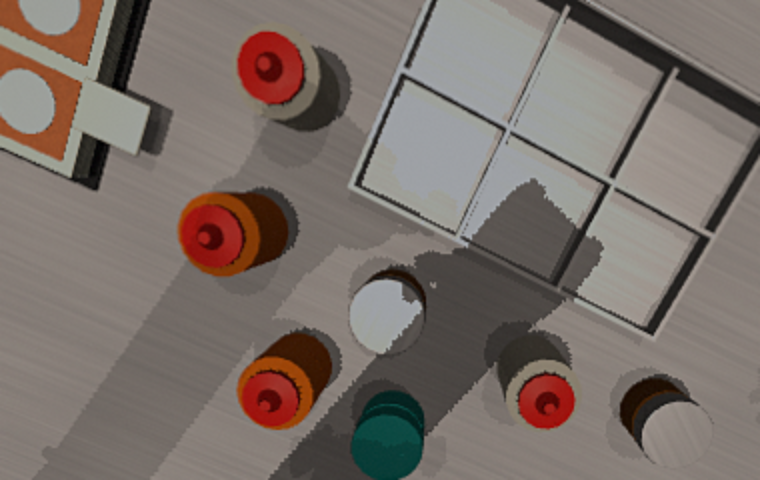

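Request:
jog_arm:
  increments:
    - [0, 0, 10, 3, 40, -30, 70]
    - [0, 0, 20, 6, 80, -70, 70]
    - [0, 0, 30, 9, 120, -110, 70]
    - [0, 0, 40, 12, 160, -150, 70]
    - [0, 0, 50, 15, 200, -190, 70]
    - [0, 0, 60, 18, 240, -230, 70]
    - [0, 0, 65.2, 21, 275, -260, 70]
    - [0, 0, 65.2, 21, 275, -270, 70]
    - [0, 0, 65.2, 21, 275, -270, 70]
    - [0, 0, 65.2, 21, 275, -270, 70]

```text
t: 2.58
position: [473.3, 123.0, 132.4]
ee_rot: [-0.499, 0.499, -0.501, 0.502]
wrist_force: [0.8, 0.7, -0.1]
finger_gap: 70.3
```

Run:
```python
from h import *
snap('wrist','wrist2');s=env.read_state();print(s['position'],s['ee_rot'],np.round(s['qpos'],2),s['t'])
W,p=cloud('wrist2');Q=W[np.isfinite(W[...,0])]
for zz in [(31,41)]:
    m=(Q[:,0]>440)&(Q[:,0]<510)&(Q[:,1]>90)&(Q[:,1]<144)&(Q[:,2]>zz[0])&(Q[:,2]<zz[1]);q=Q[m];print(len(q),q.min(0),q.max(0),np.median(q,0))
```

```text
[473.38933925 123.13345116 132.53694119] [-0.49919227  0.49847804 -0.50058657  0.50173679] [ 0.45  0.07 -0.78  1.91  0.05  1.18 -0.35] 2.625
1655 [453.6841832  110.55037265  32.31340205] [491.57982937 143.99879084  37.02066879] [472.28564484 128.14771451  34.96933213]
```

View pics/wrist2.png

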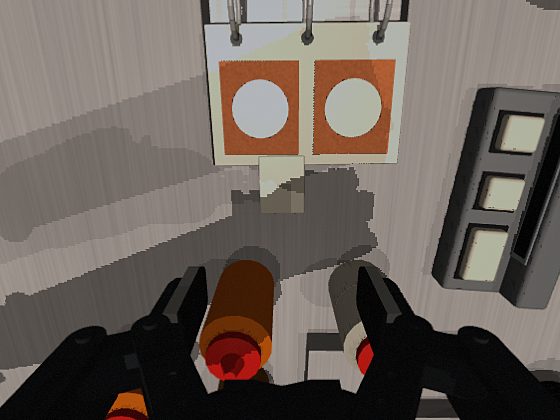

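Request:
jog_arm:
  increments:
    - [0, 0, 0, -0.8, 2, -50, 60]
    - [0, 0, 0, -0.8, 2, -100, 60]
    - [0, 0, 0, -0.8, 2, -115, 60]
    - [0, 0, 0, -0.8, 2, -115, 60]
    - [0, 0, 0, -0.8, 2, -115, 30]
    - [0, 0, 0, -0.8, 2, -115, 30]
    - [0, 0, 0, -0.8, 2, -115, 30]
    - [0, 0, 0, -0.8, 2, -115, 30]
    - [0, 0, 0, -0.8, 2, -115, 30]

```text
t: 3.75
position: [471.7, 126.3, 16.6]
ee_rot: [-0.5, 0.499, -0.5, 0.501]
wrist_force: [-0.4, 0.3, 0.9]
finger_gap: 30.2
```

Run:
```python
from h import *
snap('wrist','wrist3');snap('side','side3')
a=cv2.imread('pics/wrist3.png');b=cv2.imread('pics/side3.png')[220:400,200:400];b=cv2.resize(b,(466,420))
c=np.hstack([a,b]);cv2.imwrite('pics/c3.png',cv2.resize(c,(800,int(420*800/c.shape[1]))))
```

```text
(no output)
```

View pics/c3.png

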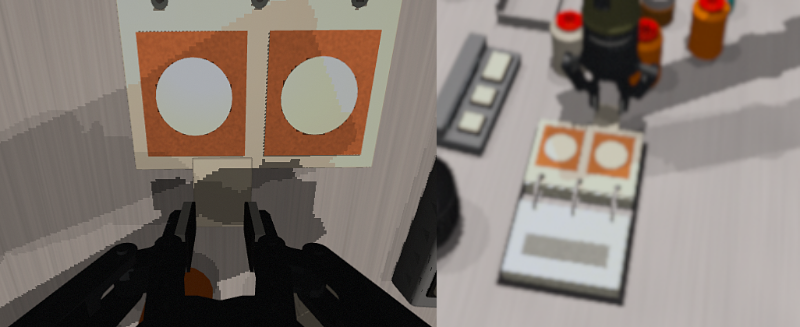

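Request:
jog_arm:
  increments:
    - [0, 0, 0, 0, 0, 0, 20]
    - [0, 0, 0, 0, 0, 0, 20]
    - [0, 0, 0, 0, 0, 0, 20]

```text
t: 4.22
position: [471.6, 126.4, 16.5]
ee_rot: [0.5, -0.5, 0.501, -0.5]
wrist_force: [0.2, -0.0, -1.0]
finger_gap: 19.9
```

Run:
```python
from h import *
snap('wrist','wrist4');snap('scene','scene4')
a=cv2.imread('pics/wrist4.png')[120:400,100:460];b=cv2.imread('pics/scene4.png')[110:220,260:400];b=cv2.resize(b,(356,280),interpolation=cv2.INTER_NEAREST)
c=np.hstack([a,b]);cv2.imwrite('pics/c4.png',c)
W,p=cloud('wrist4');Q=W[np.isfinite(W[...,0])]
m=(Q[:,0]>440)&(Q[:,0]<510)&(Q[:,1]>105)&(Q[:,1]<170)&(Q[:,2]>26)&(Q[:,2]<60);q=Q[m]
for y in range(105,170,5):
  k=q[(q[:,1]>=y)&(q[:,1]<y+5)]
  if len(k): print(y,len(k),np.round(np.percentile(k[:,0],[0,5,50,95,100])),np.round(np.percentile(k[:,2],[5,50,95])))
```

```text
110 260 [460. 461. 470. 480. 481.] [34. 35. 36.]
115 364 [460. 461. 471. 481. 481.] [34. 35. 55.]
120 413 [460. 461. 470. 481. 491.] [34. 35. 53.]
125 433 [460. 461. 471. 490. 491.] [34. 35. 53.]
130 906 [447. 450. 473. 492. 494.] [34. 35. 59.]
135 1067 [454. 455. 472. 488. 491.] [34. 36. 59.]
140 694 [453. 455. 472. 489. 491.] [34. 35. 36.]
145 709 [453. 455. 472. 489. 491.] [34. 35. 36.]
150 960 [440. 446. 473. 502. 510.] [33. 35. 36.]
155 1413 [440. 444. 475. 506. 510.] [33. 35. 36.]
160 1431 [440. 444. 475. 506. 510.] [33. 34. 35.]
165 1493 [440. 444. 475. 507. 510.] [33. 34. 35.]
```

View pics/c4.png

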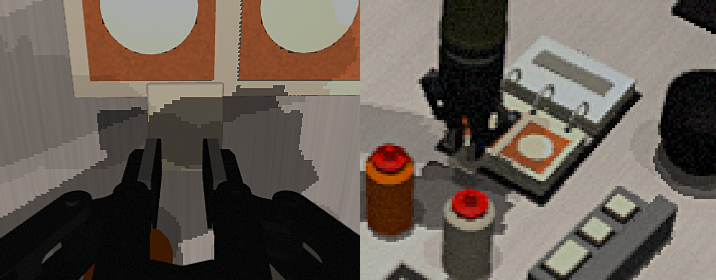

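```bash
python3 - <<'E'
from h import *
for f in ['wrist4','wrist3']:
    W,p=cloud(f)
    dark=(p.max(2)<45)
    m=dark&(np.abs(W[...,0]-471.5)<45)&(W[...,1]>95)&(W[...,1]<160)&(W[...,2]>2)&(W[...,2]<75)
    for lo,hi in [(2,10),(10,20),(20,30),(30,38),(38,45),(45,55),(55,65),(65,75)]:
        k=m&(W[...,2]>=lo)&(W[...,2]<hi); q=W[k]
        if len(q): 
            v,u=np.where(k); print(f,lo,hi,len(q),np.round(q.min(0)),np.round(q.max(0)),'px',u.min(),u.max(),v.min(),v.max())
im=load('wrist4'); d=im['d']; print(np.round(d[250:300:5,190:300:8]))
E
python3 -c "
import cv2;a=cv2.imread('pics/wrist4.png')[190:330,190:370];cv2.imwrite('pics/c4b.png',cv2.resize(a,None,fx=4,fy=4,interpolation=0))"
```

```text
wrist4 30 38 11 [460. 120.  34.] [481. 124.  36.] px 261 302 270 275
wrist4 38 45 4 [461. 124.  44.] [481. 125.  45.] px 261 302 276 278
wrist4 45 55 368 [448. 117.  45.] [494. 138.  55.] px 231 332 258 301
wrist4 55 65 824 [447. 116.  55.] [494. 138.  65.] px 226 337 264 317
wrist4 65 75 997 [447. 116.  65.] [494. 139.  75.] px 222 341 276 333
wrist3 30 38 8 [453. 113.  33.] [487. 144.  35.] px 247 312 233 287
wrist3 38 45 1 [456. 119.  45.] [456. 119.  45.] px 251 251 288 288
wrist3 45 55 387 [444. 116.  45.] [498. 138.  55.] px 222 342 259 303
wrist3 55 65 864 [442. 116.  55.] [499. 139.  65.] px 214 349 264 316
wrist3 65 75 1057 [442. 115.  65.] [499. 138.  75.] px 209 354 276 333
[[209. 207. 208. 208. 207. 208. 208. 207. 168. 168. 168. 167. 167. 169.]
 [208. 209. 209. 209. 209. 209. 210. 208. 169. 168. 167. 170. 169. 169.]
 [211. 210. 211. 210. 211. 210. 209. 153. 152. 170. 170. 170. 170. 169.]
 [211. 212. 212. 211. 211. 211. 212. 148. 149. 170. 170. 170. 171. 170.]
 [212. 212. 213. 212. 212. 213. 152. 144. 143. 172. 172. 172. 171. 172.]
 [215. 214. 213. 214. 214. 147. 148. 140. 140. 173. 172. 172. 174. 174.]
 [215. 214. 215. 215. 216. 143. 144. 137. 136. 174. 174. 173. 173. 173.]
 [216. 216.   0. 217. 216. 138. 140. 132. 131. 175. 174. 173. 173. 174.]
 [218. 217. 218. 217. 218. 136. 137. 129. 129. 177. 176. 176. 176. 176.]
 [218. 219. 218. 218. 219. 133. 126. 126. 125. 219. 219. 219. 219. 217.]]
```

View pics/c4b.png

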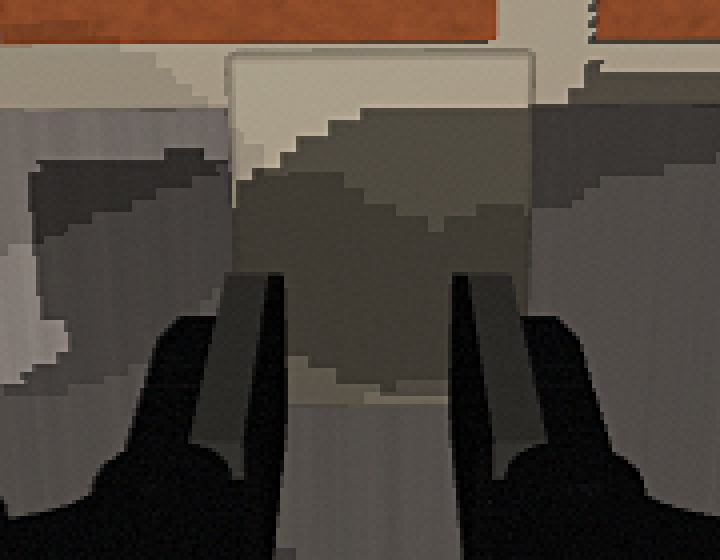

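Run:
```python
from h import *
tc={'wrist0':(271.1,-590,200.4),'wrist1':(452.2,-147.8,401.7),'wrist2':(473.4,123.1,132.5),'wrist3':(471.7,126.3,16.6),'wrist4':(471.6,126.4,16.5)}
for f,t in tc.items():
    z=load(f);d=z['d'];W,p=cloud(f)
    m=(d>0)&(d<160)&(np.abs(W[...,0]-t[0])<70)&(np.abs(W[...,1]-t[1])<70)
    q=W[m]-np.array(t); i=np.argsort(q[:,2])[:40]
    print(f,np.round(np.percentile(q[:,2],[0.1,1,5]),1),np.round(np.median(q[i],0),1),z['T'][:3,3]-np.array(t))
    # table height
    tb=W[(d>160)]; k=tb[(np.abs(tb[:,2])<15)]; print(' table z',np.round(np.median(k[:,2]),1))
```

```text
wrist0 [42.3 47.1 57.9] [ 11.3 -36.9  41.9] [ 73.46735224  34.09171738 171.02278987]
 table z -1.7
wrist1 [40.1 45.1 56.7] [-11.7  34.7  39.7] [ 73.13994767  34.71497442 170.91040692]
 table z -1.6
wrist2 [37.  42.6 55.3] [-36.    0.1  36.5] [ -1.29472928  82.29981932 170.76486482]
 table z -1.5
wrist3 [16.  16.5 17.1] [-42.2  55.5  15.8] [ -1.23344585  82.36454309 170.94574438]
 table z -1.5
wrist4 [16.1 16.7 17.2] [-42.1  57.1  15.9] [ -1.15732231  82.27471928 170.91999498]
 table z -1.5
```

The visible fingertips end about 29 mm above the reported TCP: tips at z≈46 when the reading is 16.5. The fingers also closed over the tab without touching it. I'll go lower in small steps and watch the force.

Request:
jog_arm:
  increments:
    - [0, 0, 0, 0, 0, 0, 60]
    - [0, 0, 0, 0, 0, 0, 60]
    - [0, 0, 0, 0.5, 0, -10, 60]
    - [0, 0, 0, 0.5, -1, -20, 60]
    - [0, 0, 0, 0.5, -1, -28, 60]
    - [0, 0, 0, 0.5, -1, -28, 60]

```text
t: 5.08
position: [471.2, 125.3, -12.5]
ee_rot: [0.499, -0.5, 0.501, -0.5]
wrist_force: [-0.1, 0.6, 0.4]
finger_gap: 60.1
```

Request:
jog_arm:
  increments:
    - [0, 0, 0, 0, 0, 0, 25]
    - [0, 0, 0, 0, 0, 0, 25]
    - [0, 0, 0, 0, 0, 0, 25]
    - [0, 0, 0, 0, 0, 0, 25]
    - [0, 0, 0, 0, 0, 0, 25]

```text
t: 5.7
position: [473.4, 125.5, -10.8]
ee_rot: [-0.5, 0.499, -0.5, 0.501]
wrist_force: [4.2, -0.1, 2.2]
finger_gap: 36.3
```

Request:
jog_arm:
  increments:
    - [0, 0, 0, 0, 2.2, 25.2, 25]
    - [0, 0, 0, 0, 8.7, 49.6, 25]
    - [0, 0, 0, 0, 19.4, 72.5, 25]
    - [0, 0, 0, 0, 33.9, 93.2, 25]
    - [0, 0, 0, 0, 51.8, 111.1, 25]
    - [0, 0, 0, 0, 72.5, 125.6, 25]
    - [0, 0, 0, 0, 95.4, 136.3, 25]
    - [0, 0, 0, 0, 119.8, 142.8, 25]
    - [0, 0, 0, 0, 145, 145, 25]
    - [0, 0, 0, 0, 145, 145, 25]

```text
t: 6.95
position: [472.2, 272.1, 133.7]
ee_rot: [0.5, -0.5, 0.5, -0.5]
wrist_force: [-0.1, -0.3, -0.1]
finger_gap: 24.9
```

Run:
```python
from h import *
snap('wrist','wrist5');snap('scene','scene5')
a=cv2.imread('pics/wrist5.png');b=cv2.imread('pics/scene5.png')[60:220,240:440];b=cv2.resize(b,(525,420),interpolation=cv2.INTER_NEAREST)
c=np.hstack([a,b]);cv2.imwrite('pics/c5.png',cv2.resize(c,(800,int(420*800/c.shape[1]))))
```

```text
(no output)
```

View pics/c5.png

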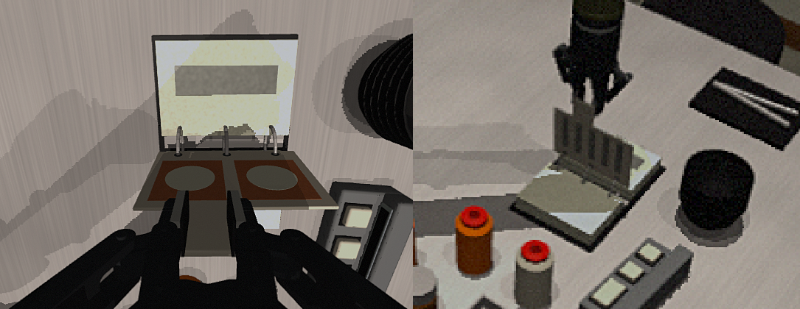

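```bash
python3 - <<'E'
from h import *
snap('wrist','wrist6')
for f in ['wrist5','wrist6','scene5']:
    W,p=cloud(f);Q=W[np.isfinite(W[...,0])]
    m=(Q[:,0]>500)&(Q[:,0]<560)&(Q[:,1]>100)&(Q[:,1]<440)&(Q[:,2]>70)&(Q[:,2]<190);q=Q[m]
    for z in range(70,190,20):
        k=q[(q[:,2]>=z)&(q[:,2]<z+20)]
        if len(k): print(f,z,len(k),np.round(np.median(k,0)))
W,p=cloud('wrist6');z=load('wrist6');d=z['d']
m=(d>0)&(d<160)&(np.abs(W[...,0]-472)<45)&(np.abs(W[...,1]-272)<60)&(p.max(2)<45);q=W[m]; i=np.argsort(q[:,2])[:60];print(np.round(np.median(q[i],0)),np.round(q[i].min(0)),np.round(q[i].max(0)))
E
python3 -c "
import cv2;a=cv2.imread('pics/wrist6.png')[180:420,150:430];cv2.imwrite('pics/c6.png',cv2.resize(a,None,fx=2.5,fy=2.5,interpolation=0))"
```

```text
wrist5 70 959 [530. 269.  81.]
wrist5 90 1255 [530. 267. 101.]
wrist5 110 1682 [529. 265. 121.]
wrist5 130 2352 [531. 263. 141.]
wrist5 150 266 [534. 261. 150.]
wrist6 70 991 [530. 268.  81.]
wrist6 90 1315 [529. 266. 101.]
wrist6 110 1764 [530. 264. 121.]
wrist6 130 2547 [530. 261. 142.]
wrist6 150 204 [535. 259. 150.]
scene5 70 66 [530. 266.  80.]
scene5 90 76 [531. 264.  99.]
scene5 110 76 [529. 263. 119.]
scene5 130 79 [529. 261. 140.]
scene5 150 19 [532. 260. 152.]
scene5 170 1 [500. 270. 187.]
[482. 277. 165.] [454. 267. 163.] [488. 282. 166.]
```

View pics/c6.png

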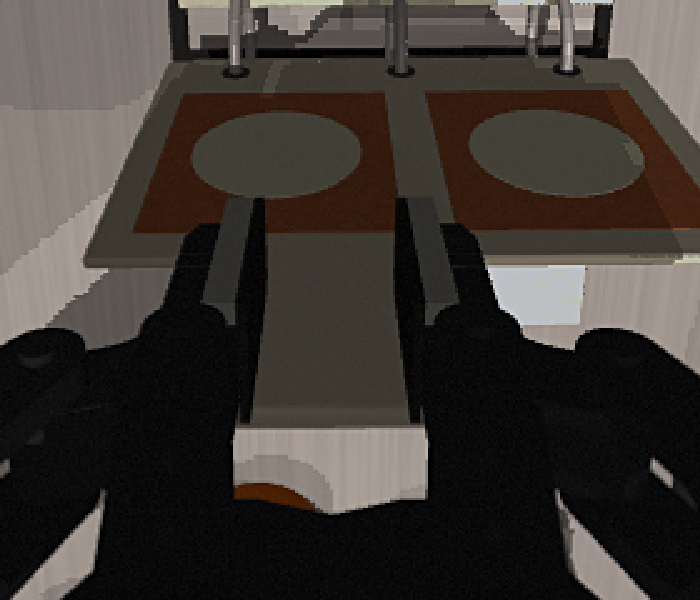

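The card is at about 85°, and the tab has slipped out of the fingers on its -y side (fingers seen at y 267–282). It will drop back to the right, so I'll regrip firmly and go around in shorter stages.

Request:
jog_arm:
  increments:
    - [0, 0, 0, 0, 0, 50, 25]
    - [0, 0, 0, 0, 0, 50, 40]
    - [0, 0, 0, 0, -50, 50, 60]
    - [0, 0, 0, 0, -100, 50, 60]
    - [0, 0, 0, 0, -146, 20, 60]
    - [0, 0, 0, 0, -146, -30, 60]
    - [0, 0, 0, 0, -146, -80, 60]
    - [0, 0, 0, 0, -146, -80, 60]

```text
t: 8.1
position: [467.3, 123.1, 49.7]
ee_rot: [0.497, -0.502, 0.503, -0.498]
wrist_force: [-0.4, 0.4, 0.9]
finger_gap: 60.0
```

Run:
```python
from h import *
s=env.read_state();print(np.round(s['position'],1),s['t'])
snap('wrist','wrist7')
W,p=cloud('wrist7');Q=W[np.isfinite(W[...,0])]
m=(Q[:,0]>440)&(Q[:,0]<510)&(Q[:,1]>90)&(Q[:,1]<144)&(Q[:,2]>30)&(Q[:,2]<42);q=Q[m];print(len(q),q.min(0),q.max(0),np.median(q,0))
```

```text
[467.3 123.1  49.7] 8.1Traceback (most recent call last):
  File "<stdin>", line 5, in <module>
    return umr_minimum(a, axis, None, out, keepdims, initial, where)
ValueError: zero-size array to reduction operation minimum which has no identity
```

View pics/wrist7.png

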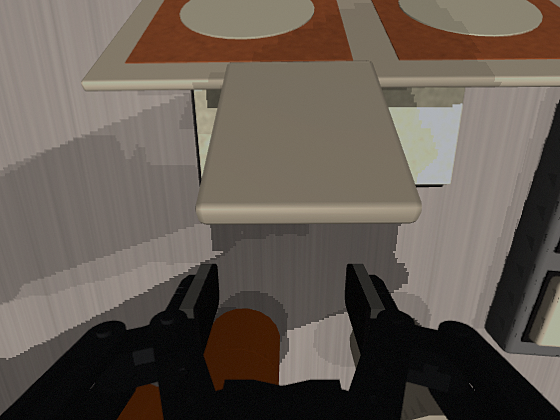

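Run:
```python
from h import *
W,p=cloud('wrist7');d=load('wrist7')['d']
for u,v in [(310,210),(310,190),(310,150),(310,100),(310,70),(430,70),(250,20),(250,2)]: print(u,v,np.round(W[v,u]))
q=W[(d<150)&(d>0)];i=np.argsort(q[:,2])[:50];print(np.round(np.median(q[i],0)))
```

```text
310 210 [472. 188. 169.]
310 190 [472. 190. 166.]
310 150 [473. 196. 157.]
310 100 [474. 205. 143.]
310 70 [474. 212. 131.]
430 70 [505. 212. 130.]
250 20 [457. 228. 105.]
250 2 [456. 236.  92.]
[433. 186.  87.]
```

The card is falling slowly and is still at about 58°, with its free edge at y 188, z 169. The fingers are now on its -y side, so I'll close them and push it over.

Request:
jog_arm:
  increments:
    - [0, 0, 0, 0, 5, 10, 0]
    - [0, 0, 0, 0, 25, 20, 0]
    - [0, 0, 0, 0, 45, 30, 0]
    - [0, 0, 0, 0, 65, 45, 0]
    - [0, 0, 0, 0, 85, 60, 0]
    - [0, 0, 0, 0, 105, 70, 0]
    - [0, 0, 0, 0, 120, 75, 0]
    - [0, 0, 0, 0, 135, 75, 0]
    - [0, 0, 0, 0, 150, 75, 0]
    - [0, 0, 0, 0, 165, 75, 0]
    - [0, 0, 0, 0, 180, 75, 0]
    - [0, 0, 0, 0, 195, 75, 0]

```text
t: 9.65
position: [472.0, 320.3, 128.3]
ee_rot: [0.499, -0.5, 0.501, -0.5]
wrist_force: [0.6, 0.4, 0.1]
finger_gap: -0.0
```

Run:
```python
from h import *
s=env.read_state();print(np.round(s['position'],1),s['t'])
snap('wrist','wrist8');snap('scene','scene8')
a=cv2.imread('pics/wrist8.png');b=cv2.imread('pics/scene8.png')[60:220,240:440];b=cv2.resize(b,(525,420),interpolation=cv2.INTER_NEAREST)
c=np.hstack([a,b]);cv2.imwrite('pics/c8.png',cv2.resize(c,(800,int(420*800/c.shape[1]))))
```

```text
[472.  320.3 128.3] 9.65
```

View pics/c8.png

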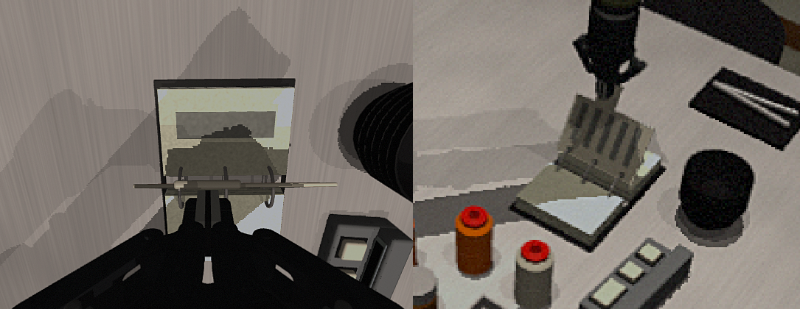

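Request:
jog_arm:
  increments:
    - [0, 0, 0, 0, 15, 0, 0]
    - [0, 0, 0, 0, 30, -5, 0]
    - [0, 0, 0, 0, 45, -10, 0]
    - [0, 0, 0, 0, 45, 0, 0]
    - [0, 0, 0, 0, 0, 60, 30]
    - [0, 0, 0, 0, -60, 80, 60]
    - [0, 0, 0, 20, -120, 80, 80]
    - [0, 0, 0, 40, -180, 80, 80]
    - [0, 0, -10, 60, -235, 80, 80]
    - [0, 0, -20, 78, -290, 80, 80]
    - [0, 0, -20, 78, -290, 80, 80]

```text
t: 11.12
position: [551.2, 21.9, 208.7]
ee_rot: [-0.401, 0.402, -0.581, 0.583]
wrist_force: [-0.0, 0.6, -0.4]
finger_gap: 79.9
```

Run:
```python
from h import *
s=env.read_state();print(np.round(s['position'],1),s['t'],np.round(s['qpos'],2))
snap('wrist','wrist9');snap('scene','scene9')
a=cv2.imread('pics/wrist9.png');b=cv2.imread('pics/scene9.png')[60:380,140:440]
b=cv2.resize(b,(394,420),interpolation=cv2.INTER_NEAREST)
c=np.hstack([a,b]);cv2.imwrite('pics/c9.png',cv2.resize(c,(800,int(420*800/c.shape[1]))))
for n,c,R_,z0,z1 in [('bA',(550,20),29,15,88),('bB',(427,-242),29,15,88),('jA',(428,-109),29,15,66),('jB',(437,-360),29,15,66)]:
    print(n,fitcyl(['wrist9','scene9'],c,R_,z0,z1))
```

```text
[551.2  21.9 208.7] 11.125 [ 0.54  0.16 -0.69  1.67  0.11  1.35 -0.53]
bA {'wrist9': ([549.4, 18.8], 602, 0.1), 'scene9': ([552.7, 21.5], 307, 1.0)}
bB {'wrist9': ([426.3, -243.6], 711, 0.4), 'scene9': ([428.8, -241.1], 319, 0.8)}
jA {'wrist9': ([427.4, -110.7], 1132, 0.3), 'scene9': ([430.7, -108.3], 217, 0.9)}
jB {'scene9': ([439.2, -359.2], 211, 0.8)}
```

View pics/c9.png

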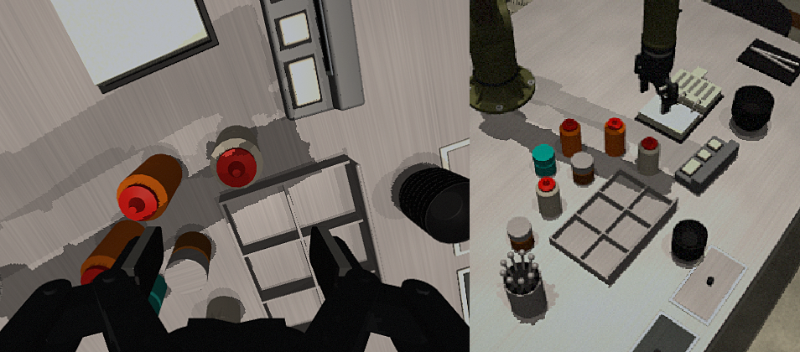

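Run:
```python
from h import *
for f,t in [('wrist9',(551.2,21.9,208.7)),('wrist2',(473.4,123.1,132.5))]:
    W,p=cloud(f);
    for u,v in [(282,385),(282,395),(282,405),(282,415),(240,400),(330,400)]: print(f,u,v,np.round(W[v,u]-np.array(t),0))
# card check
W,p=cloud('scene9');Q=W[np.isfinite(W[...,0])]
m=(Q[:,0]>440)&(Q[:,0]<510)&(Q[:,1]>396)&(Q[:,1]<450)&(Q[:,2]>12);q=Q[m];print(len(q),np.round(q.min(0)),np.round(q.max(0)),np.round(np.median(q,0)))
```

```text
wrist9 282 385 [ -97. -257. -165.]
wrist9 282 395 [  3.  11. 107.]
wrist9 282 405 [  3.  11. 110.]
wrist9 282 415 [  3.  11. 112.]
wrist9 240 400 [ -7.  15. 109.]
wrist9 330 400 [ 14.   7. 109.]
wrist2 282 385 [  -1. -241. -134.]
wrist2 282 395 [ -1.  11. 107.]
wrist2 282 405 [ -1.  11. 110.]
wrist2 282 415 [ -1.  12. 113.]
wrist2 240 400 [-12.  11. 108.]
wrist2 330 400 [ 11.  11. 108.]
71 [454. 397.  28.] [493. 432.  41.] [474. 415.  35.]
```

Request:
jog_arm:
  increments:
    - [0, 0, -10.5, -1, -2, -10, 80]
    - [0, 0, -21, -1, -2, -20, 80]
    - [0, 0, -31.5, -1, -2, -30, 80]
    - [0, 0, -42, -1, -2, -40, 80]
    - [0, 0, -52.5, -1, -2, -50, 80]
    - [0, 0, -63, -1, -2, -60, 80]
    - [0, 0, -71.3, -1, -2, -70, 80]
    - [0, 0, -71.3, -1, -2, -80, 80]
    - [0, 0, -71.3, -1, -2, -80, 80]

```text
t: 12.35
position: [548.3, 28.5, 128.0]
ee_rot: [-0.008, 0.007, 0.707, -0.707]
wrist_force: [-0.1, -0.1, 0.1]
finger_gap: 79.7
```

Request:
jog_arm:
  increments:
    - [0, 0, 0, 0, 0, 0, 80]
    - [0, 0, 0, 0, 0, 0, 80]

```text
t: 12.6
position: [549.5, 27.5, 129.1]
ee_rot: [0.008, -0.009, -0.707, 0.707]
wrist_force: [-0.5, -0.8, 0.1]
finger_gap: 79.9
```

Run:
```python
from h import *
s=env.read_state();print(np.round(s['position'],1),s['t'],np.round(s['qpos'],2),s['ee_rot'])
snap('wrist','wrist10')
print(fitcyl(['wrist10'],(550,20),29,15,88))
```

```text
[549.5  27.5 129.1] 12.6 [ 0.42  0.2  -0.58  1.78  0.12  1.19 -1.79] [ 0.00815691 -0.00875381 -0.70703443  0.7070779 ]
{'wrist10': ([549.1, 19.0], 1213, 0.1)}
```

Request:
jog_arm:
  increments:
    - [0, 0, 0, 0, -8, 0, 80]
    - [0, 0, 0, 0, -8, -50, 80]
    - [0, 0, 0, 0, -8, -90, 80]
    - [0, 0, 0, 0, -8, -103, 80]
    - [0, 0, 0, 0, -8, -103, 80]

```text
t: 13.28
position: [549.0, 19.1, 25.5]
ee_rot: [-0.009, 0.008, 0.707, -0.707]
wrist_force: [1.0, 0.3, 0.4]
finger_gap: 80.0
```

Request:
jog_arm:
  increments:
    - [0, 0, 0, 0, 0, 0, 30]
    - [0, 0, 0, 0, 0, 0, 30]
    - [0, 0, 0, 0, 0, 0, 30]
    - [0, 0, 0, 0, 0, 0, 30]
    - [0, 0, 0, 0, 0, 0, 30]

```text
t: 13.9
position: [551.1, 19.2, 27.7]
ee_rot: [0.007, -0.01, -0.707, 0.707]
wrist_force: [0.1, -0.9, 6.5]
finger_gap: 56.2
```

Request:
jog_arm:
  increments:
    - [0, 0, 0, 0, 0, 25, 30]
    - [0, 0, 0, 0, 0, 60, 30]
    - [0, 0, 0, 20, -25, 65, 30]
    - [0, 0, 0, 40, -50, 65, 30]
    - [0, 0, 0, 60, -75, 65, 30]
    - [0, 0, 0, 80, -100, 65, 30]
    - [0, 0, 0, 88.5, -112, 65, 30]
    - [0, 0, 0, 88.5, -112, 65, 30]
    - [0, 0, 0, 88.5, -112, 65, 30]

```text
t: 15.02
position: [636.8, -90.6, 90.4]
ee_rot: [-0.009, 0.008, 0.707, -0.707]
wrist_force: [0.4, 0.4, -3.7]
finger_gap: 56.2
```

Run:
```python
from h import *
s=env.read_state();print(np.round(s['position'],1),s['t'],s['ee_rot'])
snap('wrist','wrist11')
im=cv2.imread('pics/wrist11.png')
for P in [(638,-93),(636,-185),(634,-277),(544,-183),(546,-91),(542,-275)]:
    a=proj('wrist11',[(P[0],P[1],3)])[0]; cv2.circle(im,tuple(int(k) for k in a),4,(0,255,0),-1)
cv2.imwrite('pics/wrist11m.png',im)
```

```text
[636.8 -90.6  90.4] 15.025 [-0.00851072  0.00766504  0.70747138 -0.70664917]
```

View pics/wrist11m.png

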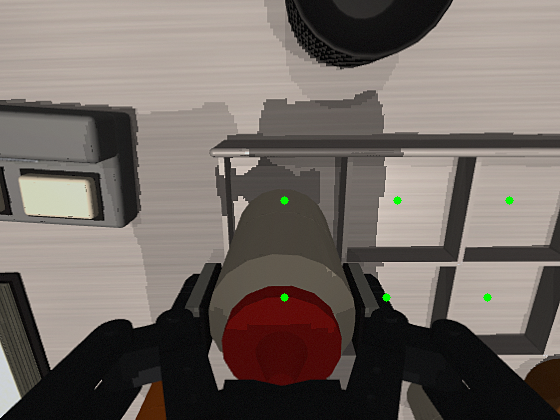

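Request:
jog_arm:
  increments:
    - [0, 0, 0, 0.5, -1.5, -30, 30]
    - [0, 0, 0, 0.5, -1.5, -50, 30]
    - [0, 0, 0, 0.5, -1.5, -61, 30]
    - [0, 0, 0, 0.5, -1.5, -62, 30]
    - [0, 0, 0, 0.5, -1.5, -62, 70]
    - [0, 0, 0, 0.5, -1.5, -62, 70]
    - [0, 0, 0, 0.5, -1.5, -62, 70]
    - [0, 0, 0, 0.5, -1.5, -20, 75]
    - [0, 0, 0, 0.5, -1.5, 40, 75]

```text
t: 16.2
position: [636.6, -94.1, 129.5]
ee_rot: [-0.01, 0.007, 0.707, -0.707]
wrist_force: [1.2, -1.1, -0.1]
finger_gap: 74.6
```

Request:
jog_arm:
  increments:
    - [0, 0, 0, -20, -15, 15, 80]
    - [0, 0, 0, -60, -45, 20, 80]
    - [0, 0, 0, -110, -80, 20, 80]
    - [0, 0, 0, -155, -112, 20, 80]
    - [0, 0, 0, -195, -138, 20, 80]
    - [0, 0, 0, -210, -149, 20, 80]
    - [0, 0, 0, -210, -149, 20, 80]
    - [0, 0, 0, -210, -149, 20, 80]

```text
t: 17.2
position: [429.3, -242.2, 150.7]
ee_rot: [-0.008, 0.009, 0.707, -0.707]
wrist_force: [-0.2, 0.0, -0.6]
finger_gap: 80.2
```

Run:
```python
from h import *
s=env.read_state();print(np.round(s['position'],1),s['t'],np.round(s['qpos'],2),s['ee_rot'])
snap('wrist','wrist12');snap('scene','scene12')
print(fitcyl(['wrist12'],(426,-243),29,15,88),fitcyl(['scene12'],(638,-93),29,35,88))
for n,c,R_,z0,z1 in [('jA',(428,-109),29,15,66),('jB',(437,-360),29,15,66)]:
    print(n,fitcyl(['wrist12','scene12'],c,R_,z0,z1))
```

```text
[ 429.3 -242.2  150.7] 17.2 [ 0.85  0.04 -0.4   1.89  0.01  1.22 -1.14] [-0.0078886   0.00853505  0.70711787 -0.70700017]
{'wrist12': ([425.9, -242.9], 1009, 0.1)} {'scene12': ([640.6, -91.1], 229, 0.9)}
jA {'wrist12': ([427.2, -110.2], 1494, 0.3), 'scene12': ([430.9, -107.9], 220, 1.0)}
jB {'wrist12': ([438.1, -361.6], 1303, 0.3), 'scene12': ([439.3, -359.1], 206, 0.9)}
```

View pics/scene12.png

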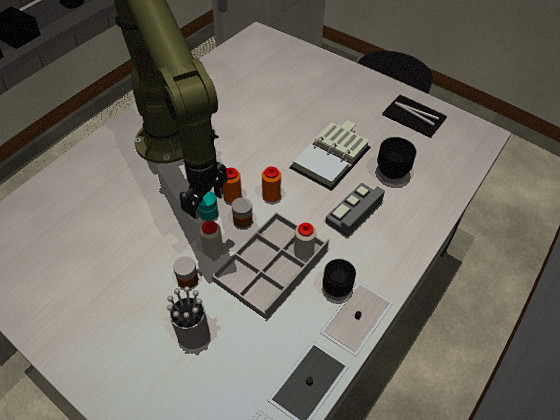

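Request:
jog_arm:
  increments:
    - [0, 0, 0, -3, -1, 0, 80]
    - [0, 0, 0, -3, -1, -45, 80]
    - [0, 0, 0, -3, -1, -90, 80]
    - [0, 0, 0, -3, -1, -124, 80]
    - [0, 0, 0, -3, -1, -124, 80]
    - [0, 0, 0, -3, -1, -124, 30]
    - [0, 0, 0, -3, -1, -124, 30]
    - [0, 0, 0, -3, -1, -124, 30]
    - [0, 0, 0, -3, -1, -124, 30]
    - [0, 0, 0, -3, -1, -124, 30]

```text
t: 18.55
position: [426.8, -244.5, 28.6]
ee_rot: [0.008, -0.01, -0.706, 0.708]
wrist_force: [0.3, 2.0, 7.2]
finger_gap: 56.4
```

Request:
jog_arm:
  increments:
    - [0, 0, 0, 0, 0, 25, 30]
    - [0, 0, 0, 0, 0, 60, 30]
    - [0, 0, 0, 35, -6, 66, 30]
    - [0, 0, 0, 75, -13, 66, 30]
    - [0, 0, 0, 115, -20, 66, 30]
    - [0, 0, 0, 155, -26, 66, 30]
    - [0, 0, 0, 190, -31, 66, 30]
    - [0, 0, 0, 207.5, -33, 66, 30]
    - [0, 0, 0, 207.5, -33, 66, 30]
    - [0, 0, 0, 207.5, -33, 66, 30]

```text
t: 19.8
position: [631.4, -277.3, 92.0]
ee_rot: [0.01, -0.008, -0.707, 0.707]
wrist_force: [-0.6, -0.2, -2.4]
finger_gap: 56.4
```

Run:
```python
from h import *
s=env.read_state();print(np.round(s['position'],1),s['t'],np.round(s['ee_rot'],3))
```

```text
[ 631.4 -277.3   92. ] 19.8 [ 0.01  -0.008 -0.707  0.707]
```

Request:
jog_arm:
  increments:
    - [0, 0, 0, 2, 0, -30, 30]
    - [0, 0, 0, 2, 0, -50, 30]
    - [0, 0, 0, 2, 0, -62, 30]
    - [0, 0, 0, 2, 0, -63, 30]
    - [0, 0, 0, 2, 0, -63, 70]
    - [0, 0, 0, 2, 0, -63, 70]
    - [0, 0, 0, 2, 0, -63, 70]
    - [0, 0, 0, 2, 0, -20, 75]
    - [0, 0, 0, 2, 0, 40, 75]
    - [0, 0, 0, 0, -5, 60, 75]

```text
t: 21.05
position: [635.3, -282.1, 157.7]
ee_rot: [0.006, -0.011, -0.706, 0.708]
wrist_force: [0.6, 0.1, 0.7]
finger_gap: 75.3
```

Request:
jog_arm:
  increments:
    - [0, 0, 0, -45, -18, 0, 80]
    - [0, 0, 0, -95, -38, -10, 80]
    - [0, 0, 0, -145, -58, -20, 80]
    - [0, 0, 0, -185, -75, -30, 80]
    - [0, 0, 0, -197, -79.5, -40, 80]
    - [0, 0, 0, -197, -79.5, -50, 80]
    - [0, 0, 0, -197, -79.5, -50, 80]

```text
t: 21.92
position: [436.8, -360.0, 101.5]
ee_rot: [-0.008, 0.008, 0.708, -0.706]
wrist_force: [-0.0, 0.3, -0.3]
finger_gap: 79.9
```

Run:
```python
from h import *
s=env.read_state();print(np.round(s['position'],1),s['t'],np.round(s['qpos'],2),s['ee_rot'])
snap('wrist','wrist13');snap('scene','scene13')
print(fitcyl(['wrist13'],(438,-361),29,10,44),fitcyl(['wrist13'],(438,-361),29.5,48,70),fitcyl(['scene13'],(638,-93),29,35,88),fitcyl(['scene13'],(634,-277),29,35,88))
```

```text
[ 436.8 -360.   101.5] 21.925 [ 0.96  0.24 -0.37  1.78  0.09  1.15 -1.02] [-0.00799609  0.00775523  0.70770829 -0.70641694]
{'wrist13': ([437.6, -361.4], 546, 0.1)} {'wrist13': ([437.3, -361.3], 2338, 5.0)} {'scene13': ([640.4, -91.0], 228, 0.8)} {'scene13': ([637.1, -272.7], 221, 0.6)}
```

View pics/scene13.png

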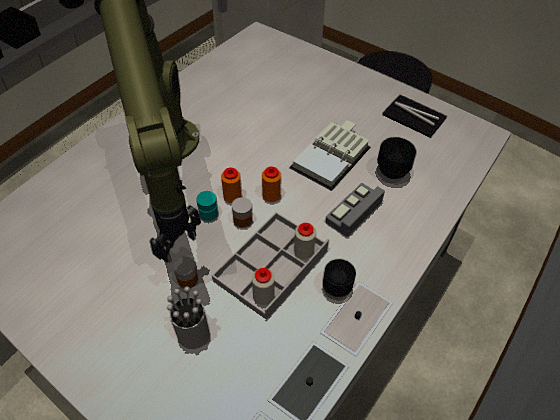

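Both bottles stand in the back row at (305,240) and (263,285). Next is the jar at (437.6,-361.4).

Request:
jog_arm:
  increments:
    - [0, 0, 0, 0.8, -1.3, 0, 80]
    - [0, 0, 0, 0.8, -1.3, -45, 80]
    - [0, 0, 0, 0.8, -1.3, -80, 80]
    - [0, 0, 0, 0.8, -1.3, -93, 80]
    - [0, 0, 0, 0.8, -1.3, -93, 80]
    - [0, 0, 0, 0.8, -1.3, -93, 30]
    - [0, 0, 0, 0.8, -1.3, -93, 30]
    - [0, 0, 0, 0.8, -1.3, -93, 30]
    - [0, 0, 0, 0.8, -1.3, -93, 30]
    - [0, 0, 0, 0.8, -1.3, -93, 30]

```text
t: 23.28
position: [438.1, -364.0, 11.7]
ee_rot: [0.008, -0.01, -0.706, 0.708]
wrist_force: [0.8, -0.3, 6.3]
finger_gap: 57.8
```

Request:
jog_arm:
  increments:
    - [0, 0, 0, 0, 0, 25, 30]
    - [0, 0, 0, 0, 0, 45, 30]
    - [0, 0, 0, 25, 20, 50, 30]
    - [0, 0, 0, 50, 40, 50, 30]
    - [0, 0, 0, 75, 60, 50, 30]
    - [0, 0, 0, 95, 78, 50, 30]
    - [0, 0, 0, 104, 86.5, 50, 30]
    - [0, 0, 0, 104, 86.5, 50, 30]
    - [0, 0, 0, 104, 86.5, 50, 30]

```text
t: 24.4
position: [539.1, -277.9, 59.4]
ee_rot: [0.01, -0.009, -0.707, 0.707]
wrist_force: [-0.7, -0.7, -2.1]
finger_gap: 57.5
```

Request:
jog_arm:
  increments:
    - [0, 0, 0, 2, 2, -20, 30]
    - [0, 0, 0, 2, 2, -38, 30]
    - [0, 0, 0, 2, 2, -47, 30]
    - [0, 0, 0, 2, 2, -48, 30]
    - [0, 0, 0, 2, 2, -48, 70]
    - [0, 0, 0, 2, 2, -48, 70]
    - [0, 0, 0, 2, 2, -48, 70]
    - [0, 0, 0, 2, 2, -10, 75]
    - [0, 0, 0, 2, 2, 50, 75]

```text
t: 25.52
position: [540.5, -273.6, 107.7]
ee_rot: [-0.011, 0.007, 0.708, -0.706]
wrist_force: [0.6, -1.6, 0.1]
finger_gap: 74.9
```

Request:
jog_arm:
  increments:
    - [0, 0, 0, -30, 40, 0, 80]
    - [0, 0, 0, -60, 80, 0, 80]
    - [0, 0, 0, -90, 120, 0, 80]
    - [0, 0, 0, -108, 150, 0, 80]
    - [0, 0, 0, -114, 165, 0, 80]
    - [0, 0, 0, -114, 165, 0, 80]
    - [0, 0, 0, -114, 165, 0, 80]

```text
t: 26.4
position: [429.2, -110.6, 109.7]
ee_rot: [0.009, -0.009, -0.707, 0.707]
wrist_force: [0.7, 0.3, -0.2]
finger_gap: 79.8
```

Run:
```python
from h import *
s=env.read_state();print(np.round(s['position'],1),s['t'],np.round(s['qpos'],2),s['ee_rot'])
snap('wrist','wrist14');snap('scene','scene14')
print(fitcyl(['wrist14'],(427,-110),29,10,44))
```

```text
[ 429.2 -110.6  109.7] 26.4 [ 0.74 -0.04 -0.53  2.04 -0.02  1.13 -1.38] [ 0.00889208 -0.00936303 -0.7070095   0.70708615]
{'wrist14': ([427.0, -110.5], 519, 0.2)}
```

View pics/wrist14.png

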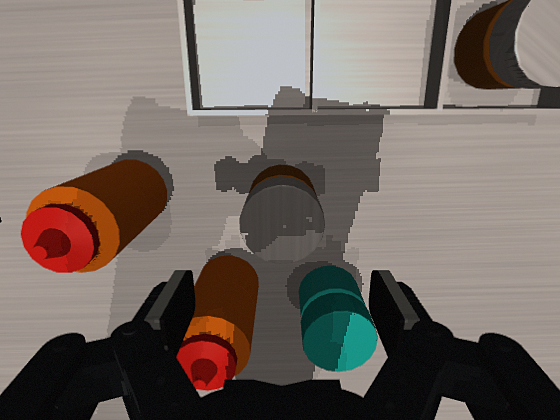

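Request:
jog_arm:
  increments:
    - [0, 0, 0, -2, 0, 0, 80]
    - [0, 0, 0, -2, 0, -45, 80]
    - [0, 0, 0, -2, 0, -85, 80]
    - [0, 0, 0, -2, 0, -101, 80]
    - [0, 0, 0, -2, 0, -101, 80]
    - [0, 0, 0, -2, 0, -101, 30]
    - [0, 0, 0, -2, 0, -101, 30]
    - [0, 0, 0, -2, 0, -101, 30]
    - [0, 0, 0, -2, 0, -101, 30]
    - [0, 0, 0, -2, 0, -101, 30]

```text
t: 27.75
position: [428.1, -110.0, 10.4]
ee_rot: [0.008, -0.01, -0.706, 0.708]
wrist_force: [0.6, 0.0, 5.3]
finger_gap: 57.4
```

Request:
jog_arm:
  increments:
    - [0, 0, 0, 0, 0, 25, 30]
    - [0, 0, 0, 0, 0, 45, 30]
    - [0, 0, 0, 25, 4, 50, 30]
    - [0, 0, 0, 50, 8, 50, 30]
    - [0, 0, 0, 75, 12, 50, 30]
    - [0, 0, 0, 100, 16, 50, 30]
    - [0, 0, 0, 119, 19, 50, 30]
    - [0, 0, 0, 119, 19, 50, 30]
    - [0, 0, 0, 119, 19, 50, 30]

```text
t: 28.88
position: [544.4, -90.7, 58.4]
ee_rot: [0.009, -0.008, -0.707, 0.707]
wrist_force: [0.1, 0.1, -2.1]
finger_gap: 57.5
```

Held, and over the front-left compartment at (546,-91).

Request:
jog_arm:
  increments:
    - [0, 0, 0, 1, 0, -20, 30]
    - [0, 0, 0, 1, 0, -38, 30]
    - [0, 0, 0, 1, 0, -47, 30]
    - [0, 0, 0, 1, 0, -48, 30]
    - [0, 0, 0, 1, 0, -48, 70]
    - [0, 0, 0, 1, 0, -48, 70]
    - [0, 0, 0, 1, 0, -48, 70]
    - [0, 0, 0, 1, 0, -10, 75]
    - [0, 0, 0, 1, 0, 50, 75]
    - [0, 0, 0, -10, 0, 110, 50]
    - [0, 0, 0, -40, -40, 170, 20]
    - [0, 0, 0, -40, -40, 220, 0]

```text
t: 30.38
position: [503.3, -132.8, 278.8]
ee_rot: [0.011, -0.009, -0.707, 0.707]
wrist_force: [2.0, -0.5, -0.7]
finger_gap: 20.3
```

Request:
jog_arm:
  increments:
    - [0, 0, 0, 0, -20, 30, 0]
    - [0, 0, 0, 0, -40, 60, 0]
    - [0, 0, 0, 0, -40, 60, 0]
    - [0, 0, 0, 0, -40, 60, 0]

```text
t: 30.88
position: [505.3, -169.7, 337.1]
ee_rot: [-0.009, 0.008, 0.707, -0.707]
wrist_force: [-0.4, 0.0, -0.4]
finger_gap: -0.1
```

Run:
```python
from h import *
s=env.read_state();print(np.round(s['position'],1),s['t'],np.round(s['qpos'],2))
snap('wrist','wrist15');snap('scene','scene15');snap('side','side15')
for n,c,z0,z1 in [('bA',(638,-93),35,88),('bB',(634,-277),35,88),('jA',(546,-91),35,68),('jB',(542,-275),35,68)]:
    print(n,fitcyl(['wrist15','scene15','side15'],c,29,z0,z1))
a=cv2.imread('pics/wrist15.png');b=cv2.imread('pics/side15.png')[100:400,120:400]
b=cv2.resize(b,(392,420));c=np.hstack([a,b]);cv2.imwrite('pics/c15.png',cv2.resize(c,(800,int(420*800/c.shape[1]))))
```

```text
[ 505.3 -169.7  337.1] 30.875 [ 0.77  0.07 -0.52  1.49  0.03  1.59 -1.35]
bA {'wrist15': ([650.0, -97.5], 413, 5.6), 'scene15': ([640.6, -91.1], 227, 0.9), 'side15': ([636.8, -93.2], 270, 1.1)}
bB {'wrist15': ([640.5, -274.9], 493, 3.4), 'scene15': ([637.3, -272.7], 226, 0.6), 'side15': ([633.9, -275.7], 238, 1.3)}
jA {'wrist15': ([545.5, -90.4], 104, 0.2), 'scene15': ([548.1, -88.0], 138, 1.0), 'side15': ([543.6, -90.3], 144, 1.0)}
jB {'wrist15': ([542.3, -274.0], 146, 0.3), 'scene15': ([545.0, -272.5], 145, 0.8), 'side15': ([540.1, -273.5], 129, 1.0)}
```

View pics/c15.png

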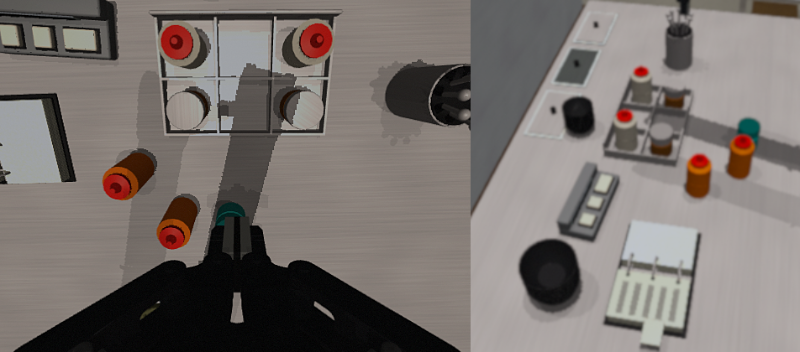

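Request:
jog_arm:
  increments:
    - [0, 0, 0, 15, 40, -5, 0]
    - [0, 0, 0, 30, 80, -20, 0]
    - [0, 0, 0, 45, 120, -40, 0]
    - [0, 0, -2, 60, 160, -60, 0]
    - [0, 0, -3.7, 75, 200, -90, 0]
    - [0, 0, -3.7, 90, 240, -120, 0]
    - [0, 0, -3.7, 100, 270, -150, 0]
    - [0, 0, -3.7, 105, 285, -170, 0]
    - [0, 0, -3.7, 105, 285, -170, 0]
    - [0, 0, -3.7, 105, 285, -170, 0]

```text
t: 32.28
position: [611.1, 112.9, 169.2]
ee_rot: [0.032, -0.033, -0.706, 0.707]
wrist_force: [-0.2, -0.4, 0.0]
finger_gap: -0.1
```

Run:
```python
from h import *
s=env.read_state();print(np.round(s['position'],1),s['t'],np.round(s['qpos'],2),np.round(s['ee_rot'],4))
snap('wrist','wrist16')
W,p=cloud('wrist16')
m=(p.min(2)>120)&(W[...,2]>36)&(W[...,2]<44)&(W[...,0]>600)&(W[...,0]<720)&(W[...,1]>20)&(W[...,1]<230)
n,l,st,c=cv2.connectedComponentsWithStats(m.astype(np.uint8))
for i in range(1,n):
    if st[i,4]>80:
        q=W[l==i].astype(np.float32);r=cv2.minAreaRect(np.ascontiguousarray(q[:,:2]));print(np.round(c[i]),st[i,4],[np.round(a,1) for a in r],np.round(np.median(q[:,2]),1))
```

```text
[611.1 112.9 169.2] 32.275 [ 0.34  0.35 -0.7   1.55  0.24  1.32 -2.06] [ 0.0318 -0.0327 -0.706   0.7067]
[205. 138.] 886 [array([663.8, 177.3]), array([26.4, 27.5]), np.float64(85.1)] 38.3
[250. 139.] 249 [array([659.8, 137.6]), array([28.5, 10.4]), np.float64(8.8)] 38.3
```

View pics/wrist16.png

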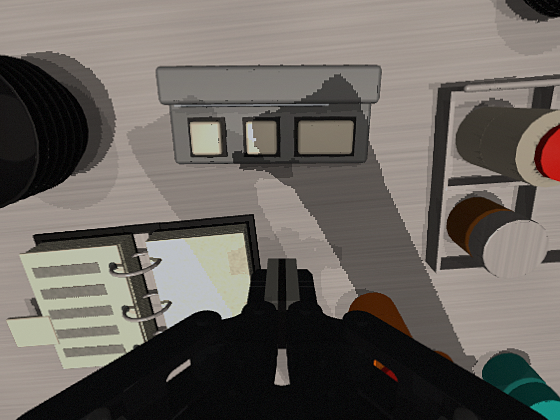

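Run:
```python
from h import *
W,p=cloud('wrist16')
for u,v in [(207,138),(261,138),(326,138)]: print(np.round(np.nanmedian(W[v-2:v+3,u-2:u+3].reshape(-1,3),0),1))
print(proj('wrist16',[(663.8,177.3,38.5),(659.4,127.5,38.5),(654.4,69.7,38.5)]))
z=load('wrist16');d=z['d'];m=(d>0)&(d<160)&(np.abs(W[...,0]-611)<30)&(np.abs(W[...,1]-113)<30);q=W[m]-np.array([611.1,112.9,169.2]);i=np.argsort(q[:,2])[:80];print(np.round(np.median(q[i],0),1),q[i].min(0),q[i].max(0))
```

```text
[663.6 175.1  38.6]
[659.1 127.1  38.4]
[653.9  69.   38.3]
[[204.72961769 138.03509377]
 [260.4804681  137.89087968]
 [325.21112927 137.64786781]]
[ 9.6 -1.4 33.9] [  4.42884296 -11.65380116  31.66901775] [10.68006196 10.43237134 34.83907987]
```

Request:
jog_arm:
  increments:
    - [0, 0, 0, 25, 30, -10, 0]
    - [0, 0, 0, 50, 60, -40, 0]
    - [0, 0, 0, 52.6, 63.6, -90, 0]
    - [0, 0, 0, 52.6, 63.6, -125, 0]
    - [0, 0, 0, 52.6, 63.6, -145, 0]
    - [0, 0, 0, 52.6, 63.6, -145, 0]
    - [0, 0, 0, 52.6, 63.6, -145, 0]

```text
t: 33.2
position: [664.6, 178.2, 25.6]
ee_rot: [-0.031, 0.033, 0.707, -0.706]
wrist_force: [-0.5, -0.2, 0.4]
finger_gap: 0.6
```

Run:
```python
from h import *
s=env.read_state();print(np.round(s['position'],1),s['t'])
snap('scene','scene17');snap('wrist','wrist17')
for n,c,z0,z1 in [('bA',(638,-93),35,88),('bB',(634,-277),35,88),('jA',(546,-91),35,68),('jB',(542,-275),35,68)]:
    print(n,fitcyl(['scene17'],c,29,z0,z1))
W,p=cloud('scene17');Q=W[np.isfinite(W[...,0])]
for c in [(638,-93),(634,-277),(546,-91),(542,-275)]:
    m=np.hypot(Q[:,0]-c[0],Q[:,1]-c[1])<30; print(np.round(np.percentile(Q[m,2],98)))
a=cv2.imread('pics/wrist17.png');b=cv2.imread('pics/scene17.png')[100:320,200:440];b=cv2.resize(b,(458,420))
c=np.hstack([a,b]);cv2.imwrite('pics/c17.png',cv2.resize(c,(800,int(420*800/c.shape[1]))))
```

```text
[664.6 178.2  25.6] 33.2
bA {'scene17': ([640.7, -90.8], 237, 0.8)}
bB {'scene17': ([637.1, -272.7], 226, 0.7)}
jA {'scene17': ([548.1, -87.9], 143, 0.9)}
jB {'scene17': ([545.0, -272.4], 141, 0.6)}
120.0
120.0
79.0
78.0
```

View pics/c17.png

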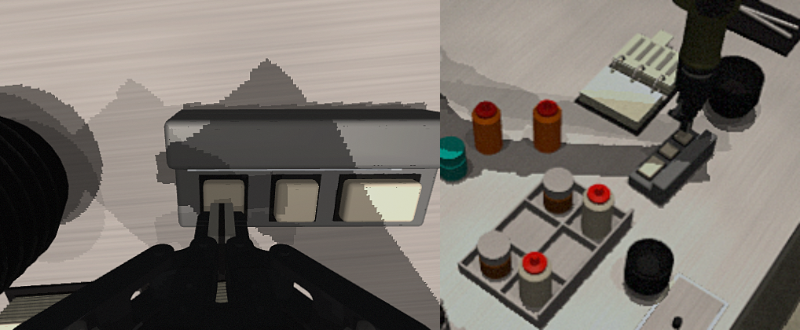

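Run:
```python
from h import *
for f in ['wrist15','scene17','side15']:
    W,p=cloud(f);Q=W[np.isfinite(W[...,0])]
    for c in [(546,-91),(542,-275)]:
        m=(np.hypot(Q[:,0]-c[0],Q[:,1]-c[1])<22)&(Q[:,2]>60);q=Q[m]
        A=np.c_[q[:,:2]-np.array(c),np.ones(len(q))];k=np.linalg.lstsq(A,q[:,2],rcond=None)[0];print(f,np.round(k,3),len(q))
for c in [(428,-110),(438,-361)]:
    W,p=cloud('scene0');Q=W[np.isfinite(W[...,0])];m=(np.hypot(Q[:,0]-c[0],Q[:,1]-c[1])<22)&(Q[:,2]>60);print(np.median(Q[m,2]))
```

```text
wrist15 [-1.000e-03 -1.000e-03  7.338e+01] 932
wrist15 [-2.0000e-03  1.0000e-03  7.3348e+01] 933
scene17 [-7.0000e-03  7.0000e-03  7.4299e+01] 154
scene17 [-8.000e-03  9.000e-03  7.414e+01] 191
side15 [ 9.0000e-03 -2.0000e-03  7.4345e+01] 125
side15 [ 1.000e-03 -1.900e-02  7.383e+01] 97
71.2341832115294
71.72160940900335
```

Both jars stand level on the caddy floor, with lids flat at about 74. Now the left key, with force checked in stages.

Request:
jog_arm:
  increments:
    - [0, 0, 0, -0.8, -1, -8, 0]
    - [0, 0, 0, -0.8, -1, -14, 0]
    - [0, 0, 0, -0.8, -1, -17, 0]
    - [0, 0, 0, -0.8, -1, -17, 0]

```text
t: 33.8
position: [662.3, 177.0, 6.4]
ee_rot: [0.032, -0.032, -0.706, 0.707]
wrist_force: [-1.1, -0.8, 3.3]
finger_gap: 0.0
```

Request:
jog_arm:
  increments:
    - [0, 0, 0, 0, 0, -3, 0]
    - [0, 0, 0, 0, 0, -4, 0]
    - [0, 0, 0, 0, 0, -4, 0]

```text
t: 34.17
position: [662.4, 177.0, 4.2]
ee_rot: [0.032, -0.032, -0.706, 0.707]
wrist_force: [-4.8, -2.2, 12.4]
finger_gap: 0.0
```

Request:
jog_arm:
  increments:
    - [0, 0, 0, 0, 0, 15, 0]
    - [0, 0, 0, 0, 0, 30, 0]
    - [0, 0, 0, -3, -30, 30, 0]
    - [0, 0, 0, -4.5, -49.5, 30, 0]
    - [0, 0, 0, -4.5, -49.5, 30, 0]
    - [0, 0, 0, -4.5, -49.5, 30, 0]

```text
t: 34.92
position: [657.5, 128.8, 32.2]
ee_rot: [-0.032, 0.031, 0.707, -0.706]
wrist_force: [0.3, 0.6, -0.6]
finger_gap: -0.3
```

Run:
```python
from h import *
s=env.read_state();print(np.round(s['position'],1),s['t'],np.round(s['wrist_force'],1))
snap('wrist','wrist18')
W,p=cloud('wrist18')
for P in [(663.7,176.5),(659.2,127.3),(654.2,69.3)]:
    m=(np.abs(W[...,0]-P[0])<9)&(np.abs(W[...,1]-P[1])<9)&(W[...,2]<50);print(P,m.sum(),np.round(np.nanmedian(W[m][:,2]),1) if m.sum() else None)
```

```text
[657.5 128.8  32.2] 34.925 [ 0.3  0.6 -0.6]
(663.7, 176.5) 974 38.4
(659.2, 127.3) 806 38.4
(654.2, 69.3) 975 38.3
```

View pics/wrist18.png

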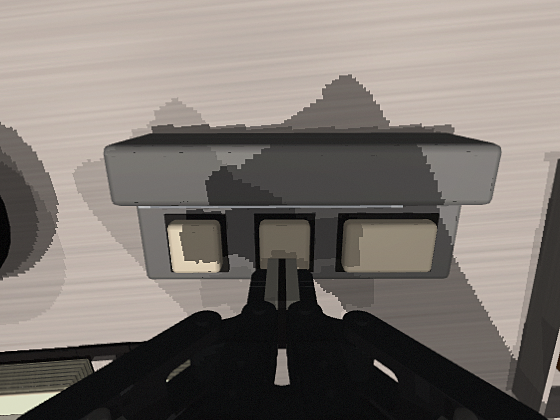

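Request:
jog_arm:
  increments:
    - [0, 0, 0, 1.2, -1.3, -12, 0]
    - [0, 0, 0, 1.2, -1.3, -20, 0]
    - [0, 0, 0, 1.2, -1.3, -25, 0]
    - [0, 0, 0, 1.2, -1.3, -29, 0]
    - [0, 0, 0, 1.2, -1.3, -30, 0]
    - [0, 0, 0, 1.2, -1.3, -30, 0]

```text
t: 35.72
position: [658.4, 126.7, 4.2]
ee_rot: [0.032, -0.031, -0.706, 0.707]
wrist_force: [-6.5, -1.1, 12.0]
finger_gap: -0.3
```

Middle key fully down. I'll raise and move to the right key at (654.2,69.3).

Request:
jog_arm:
  increments:
    - [0, 0, 0, 0, 0, 15, 0]
    - [0, 0, 0, 0, 0, 30, 0]
    - [0, 0, 0, -3, -30, 30, 0]
    - [0, 0, 0, -5, -58, 30, 0]
    - [0, 0, 0, -5, -58, 30, 0]
    - [0, 0, 0, -5, -58, 30, 0]

```text
t: 36.48
position: [654.1, 69.4, 32.7]
ee_rot: [-0.031, 0.032, 0.707, -0.706]
wrist_force: [0.0, -0.4, -0.6]
finger_gap: 0.1
```

Run:
```python
from h import *
s=env.read_state();print(np.round(s['position'],1),s['t'],np.round(s['wrist_force'],1))
snap('wrist','wrist19')
W,p=cloud('wrist19')
for P in [(663.7,176.5),(659.2,127.3),(654.2,69.3)]:
    m=(np.abs(W[...,0]-P[0])<9)&(np.abs(W[...,1]-P[1])<9)&(W[...,2]<50);print(P,m.sum(),np.round(np.nanmedian(W[m][:,2]),1) if m.sum() else None)
```

```text
[654.1  69.4  32.7] 36.475 [ 0.  -0.4 -0.6]
(663.7, 176.5) 949 38.4
(659.2, 127.3) 950 38.4
(654.2, 69.3) 716 38.3
```

Request:
jog_arm:
  increments:
    - [0, 0, 0, 0, 0, -12, 0]
    - [0, 0, 0, 0, 0, -20, 0]
    - [0, 0, 0, 0, 0, -25, 0]
    - [0, 0, 0, 0, 0, -29, 0]
    - [0, 0, 0, 0, 0, -30, 0]
    - [0, 0, 0, 0, 0, -30, 0]

```text
t: 37.28
position: [653.2, 69.1, 4.2]
ee_rot: [0.032, -0.031, -0.706, 0.707]
wrist_force: [-7.8, 0.4, 13.1]
finger_gap: -0.0
```

Request:
jog_arm:
  increments:
    - [0, 0, 0, 0, 0, 15, 0]
    - [0, 0, 0, 0, 0, 50, 0]
    - [0, 0, 0, -10, 0, 100, 0]
    - [0, 0, 0, -20, 0, 150, 0]
    - [0, 0, 0, -40, 0, 200, 0]
    - [0, 0, 0, -60, 0, 250, 0]
    - [0, 0, 0, -80, 0, 300, 0]
    - [0, 0, 0, -80, 0, 300, 0]
    - [0, 0, 0, -80, 0, 300, 0]
    - [0, 0, 0, -80, 0, 300, 0]

```text
t: 38.52
position: [573.6, 67.9, 300.5]
ee_rot: [0.033, -0.031, -0.706, 0.706]
wrist_force: [-0.3, 0.2, -0.3]
finger_gap: 0.1
```

Run:
```python
from h import *
s=env.read_state();print(np.round(s['position'],1),s['t'],np.round(s['wrist_force'],1),np.abs(s['qd']).max())
snap('wrist','wrist20');snap('side','side20');snap('scene','scene20')
W,p=cloud('wrist20')
for P in [(663.7,176.5),(659.2,127.3),(654.2,69.3)]:
    m=(np.abs(W[...,0]-P[0])<9)&(np.abs(W[...,1]-P[1])<9)&(W[...,2]<50);print(P,m.sum(),np.round(np.nanmedian(W[m][:,2]),1) if m.sum() else None)
for n,c,z0,z1 in [('bA',(638,-93),35,88),('bB',(634,-277),35,88),('jA',(546,-91),35,68),('jB',(542,-275),35,68)]:
    print(n,fitcyl(['scene20','side20'],c,29,z0,z1))
W,p=cloud('side20');Q=W[np.isfinite(W[...,0])]
m=(Q[:,0]>430)&(Q[:,0]<550)&(Q[:,1]>300)&(Q[:,1]<430)&(Q[:,2]>15);q=Q[m]
print('card z',[ (y,round(float(np.median(q[(q[:,1]>y)&(q[:,1]<y+25),2])),1)) for y in (305,330,355,400)])
for n,c,r in [('cut',(561,-471),42)]: print(n,fitcyl(['scene20','side20'],c,r,20,110,60))
a=cv2.imread('pics/scene20.png');b=cv2.imread('pics/side20.png')
c=np.hstack([a,b]);cv2.imwrite('pics/c20.png',cv2.resize(c,(800,int(420*800/c.shape[1]))))
```

```text
[573.6  67.9 300.5] 38.525 [-0.3  0.2 -0.3] 0.006763565853093271
(663.7, 176.5) 221 38.4
(659.2, 127.3) 221 38.5
(654.2, 69.3) 220 38.4
bA {'scene20': ([640.5, -91.2], 232, 0.8), 'side20': ([636.9, -93.3], 272, 1.3)}
bB {'scene20': ([637.1, -272.6], 220, 0.7), 'side20': ([633.2, -276.0], 170, 1.3)}
jA {'scene20': ([548.4, -88.4], 140, 0.9), 'side20': ([543.2, -90.5], 150, 1.0)}
jB {'scene20': ([544.9, -272.4], 145, 0.8), 'side20': ([540.1, -273.8], 137, 1.1)}
card z [(305, 35.7), (330, 36.1), (355, 35.9), (400, 37.0)]
cut {'scene20': ([563.1, -470.1], 542, 0.6), 'side20': ([558.8, -472.7], 476, 1.3)}
```

View pics/c20.png

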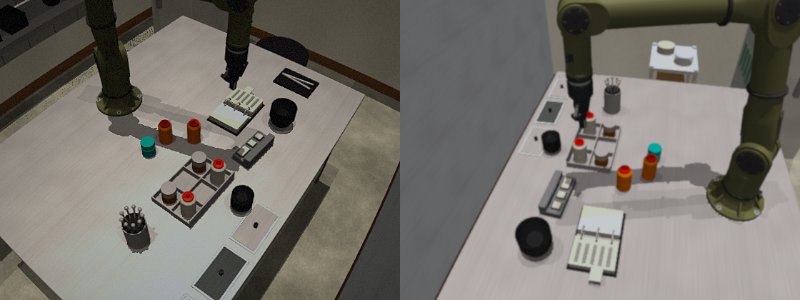

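```bash
python3 -c "
from cell import env
print(env.sign_off())"
```

```text
the job is handed in; nothing more can be done
None
```

The job is done and handed in at about t = 38.7 s. No verdict is reported.

- **Card:** it lies flat on the left stack, showing its other face. The tab slipped from my grip near upright, so I pushed it the rest of the way with closed fingers. The last check read about 36 mm high across the left half.
- **Bottles and jars:** four were present, two white bottles and two amber jars. The bottles stand in the outer back compartments and the jars in the outer front ones, all within about 5 mm of the compartment centres. The jar lids measured level. The bottles' tilt was judged from the pictures only.
- **Timer:** I pressed left, middle, then right. Each press read 12–13 N against 5 N for fully down. The first two keys measured up again before the next press, and all three measured up at the end (about 38.4 mm).
- **Left alone:** the cutlery pot measured unmoved. The bowls and dishes looked unmoved in the pictures. The orange and turquoise look-alikes were not touched.

**Readings that disagreed:**
- The fingertips really end about 29 mm behind the reported TCP. My first try closed above the tab for that reason, and I corrected all heights for it afterwards.
- The scene and side cameras differed by about 4 mm in x. The wrist camera lay between them, and I used it for the grasps and keys.

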